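Brush out the returned tumblers and lock them in the transit tray

TASK

Brush out the returned steel tumblers on the bench, tallest first: in each one run the long brush down to the floor, up at least half-way and down to the floor again before going on to the next. When all are done, stand the brush back in its holder, and only then stand each tumbler upright in the middle of a sprung pad of its own on the grey transit tray and press it down, pushing with the tumbler and never with the gripper on the pad, until the pad is fully down, where it ratchets and stays. Let everything go and leave the carton, the tape roll and the scanner where they are.

Things in the scene. Friction and masses are not known exactly. Their poses are not given: they have to be found in the camera images.
- tumbler_tall: the tall one of up to three straight round open tumblers of plain steel with a dark foot band; 120 mm tall, 62 mm across, 56 mm inside, 0.2 kg; loose on the bench, may be absent; origin at the centre of its underside, z up along its axis
- tumbler_tall_floor (a point): centre of the inner floor of the tall tumbler, 10 mm above its underside (110 mm below its rim)
- tumbler_middle: the middle one of up to three straight round open tumblers of plain steel with a dark foot band; 95 mm tall, 62 mm across, 56 mm inside, 0.2 kg; loose on the bench, may be absent; origin at the centre of its underside, z up along its axis
- tumbler_middle_floor (a point): centre of the inner floor of the middle tumbler, 10 mm above its underside (85 mm below its rim)
- tumbler_short: the short one of up to three straight round open tumblers of plain steel with a dark foot band; 70 mm tall, 62 mm across, 56 mm inside, 0.2 kg; loose on the bench, may be absent; origin at the centre of its underside, z up along its axis
- tumbler_short_floor (a point): centre of the inner floor of the short tumbler, 10 mm above its underside (60 mm below its rim)
- brush: straight bottle brush, 200 mm long, 0.12 kg, standing handle up in its holder; origin at the centre of its bristle tip (the lower end), z runs up towards the handle. Bristle head white and grey, 38 mm across, from 0 to 70 mm; thin steel stem 10 mm across; round wooden handle 22 mm across from 132 to 200 mm
- brush_grip (a point): middle of the brush's wooden handle, 168 mm above its tip: where to hold it, from above
- brush_holder: grey plastic upright tube on a dark steel foot 84 mm across, fixed; 60 mm tall, 52 mm outside, 44 mm bore; origin at the centre of its underside
- holder_floor (a point): centre of the holder's inner floor, 6 mm above the bench: the brush tip rests here
- tray: grey painted transit tray, a fixed slab 130 x 350 x 24 mm, long side along its own y; three round pads stand on it in a row along y, 112 mm apart (a at +112, b at 0, c at -112 mm); origin at the centre of its underside
- pad_a_top (a point): centre of the top of pad a: aluminium disc 76 mm across with a dark rubber face, 38 mm above the bench when up, 26 mm when fully down; moves with the pad
- pad_a (a joint): how far pad a is pushed down, m: 0 up, 0.012 fully down; takes about 7 to 9 N and ratchets, staying where it is pushed
- pad_b_top (a point): centre of the top of pad b: aluminium disc 76 mm across with a dark rubber face, 38 mm above the bench when up, 26 mm when fully down; moves with the pad
- pad_b (a joint): how far pad b is pushed down, m: 0 up, 0.012 fully down; takes about 7 to 9 N and ratchets, staying where it is pushed
- pad_c_top (a point): centre of the top of pad c: aluminium disc 76 mm across with a dark rubber face, 38 mm above the bench when up, 26 mm when fully down; moves with the pad
- pad_c (a joint): how far pad c is pushed down, m: 0 up, 0.012 fully down; takes about 7 to 9 N and ratchets, staying where it is pushed
- carton_mid (a point): middle of a bystander: small loose cardboard carton 100 x 140 x 80 mm with a pale paper band
- tape_roll: bystander: loose roll of clear tape lying flat, 96 mm across, 45 mm high; origin at the centre of its underside
- scanner: bystander: black and grey hand scanner lying on the bench, 50 x 100 x 55 mm; origin at the centre of its underside
Mind the look-alikes: they are no part of the job. What is shaped like the tumbler_tall but orange or red is not meant.

How it is judged (in metres and radians):
On the way, in this order (a step that is already met when the one before it is completed fails the run):
1. the brush reaches the floor of the tall tumbler (tip within 12 mm of it) (horizontal distance between brush and tumbler_tall_floor below 0.03 m and angle between tumbler_tall's own z axis and vertical below 0.25 rad and z of brush in the frame of tumbler_tall_floor between -0.01 and 0.012 m), for 0.1 s.
2. the brush is drawn up at least half-way inside the tall tumbler, its tip still below the rim (horizontal distance between brush and tumbler_tall_floor below 0.03 m and angle between tumbler_tall's own z axis and vertical below 0.25 rad and z of brush in the frame of tumbler_tall_floor between 0.055 and 0.11 m).
3. the brush reaches the floor of the tall tumbler a second time (all of step 1), for 0.1 s.
4. the brush reaches the floor of the middle tumbler (tip within 12 mm of it) (horizontal distance between brush and tumbler_middle_floor below 0.03 m and angle between tumbler_middle's own z axis and vertical below 0.25 rad and z of brush in the frame of tumbler_middle_floor between -0.01 and 0.012 m), for 0.1 s.
5. the brush is drawn up at least half-way inside the middle tumbler, its tip still below the rim (horizontal distance between brush and tumbler_middle_floor below 0.03 m and angle between tumbler_middle's own z axis and vertical below 0.25 rad and z of brush in the frame of tumbler_middle_floor between 0.0425 and 0.085 m).
6. the brush reaches the floor of the middle tumbler a second time (all of step 4), for 0.1 s.
7. the brush reaches the floor of the short tumbler (tip within 12 mm of it) (horizontal distance between brush and tumbler_short_floor below 0.03 m and angle between tumbler_short's own z axis and vertical below 0.25 rad and z of brush in the frame of tumbler_short_floor between -0.01 and 0.012 m), for 0.1 s.
8. the brush is drawn up at least half-way inside the short tumbler, its tip still below the rim (horizontal distance between brush and tumbler_short_floor below 0.03 m and angle between tumbler_short's own z axis and vertical below 0.25 rad and z of brush in the frame of tumbler_short_floor between 0.03 and 0.06 m).
9. the brush reaches the floor of the short tumbler a second time (all of step 7), for 0.1 s.
10. the brush stands in its holder again, let go, before any pad has been pushed down (horizontal distance between brush and holder_floor below 0.015 m and z of brush in the frame of holder_floor below 0.008 m and angle between brush's own z axis and vertical below 0.2 rad and contact force between the fingers and brush below 0.1 N and value of joint each of pad_a, pad_b, pad_c below 0.005 m), for 0.2 s.
At the end, for the whole second after the job is handed in: Brush let go in its holder: tip within 15 mm of centre and 8 mm of the floor, tilt under 0.2 rad. Each tumbler present stands at rest, tilt under 0.08 rad, within 12 mm of the centre of its own pad, which is down at least 10.5 of 12 mm (horizontal distance between brush and holder_floor below 0.015 m and z of brush in the frame of holder_floor below 0.008 m and angle between brush's own z axis and vertical below 0.2 rad and angle between each of tumbler_tall, tumbler_middle, tumbler_short's own z axis and vertical below 0.08 rad and linear speed of each of tumbler_tall, tumbler_middle, tumbler_short below 0.02 m/s and ((horizontal distance between tumbler_tall and pad_a_top below 0.012 m and z of tumbler_tall in the frame of pad_a_top below 0.006 m and value of joint pad_a above 0.0105 m) or (horizontal distance between tumbler_tall and pad_b_top below 0.012 m and z of tumbler_tall in the frame of pad_b_top below 0.006 m and value of joint pad_b above 0.0105 m) or (horizontal distance between tumbler_tall and pad_c_top below 0.012 m and z of tumbler_tall in the frame of pad_c_top below 0.006 m and value of joint pad_c above 0.0105 m)) and ((horizontal distance between tumbler_middle and pad_a_top below 0.012 m and z of tumbler_middle in the frame of pad_a_top below 0.006 m and value of joint pad_a above 0.0105 m) or (horizontal distance between tumbler_middle and pad_b_top below 0.012 m and z of tumbler_middle in the frame of pad_b_top below 0.006 m and value of joint pad_b above 0.0105 m) or (horizontal distance between tumbler_middle and pad_c_top below 0.012 m and z of tumbler_middle in the frame of pad_c_top below 0.006 m and value of joint pad_c above 0.0105 m)) and ((horizontal distance between tumbler_short and pad_a_top below 0.012 m and z of tumbler_short in the frame of pad_a_top below 0.006 m and value of joint pad_a above 0.0105 m) or (horizontal distance between tumbler_short and pad_b_top below 0.012 m and z of tumbler_short in the frame of pad_b_top below 0.006 m and value of joint pad_b above 0.0105 m) or (horizontal distance between tumbler_short and pad_c_top below 0.012 m and z of tumbler_short in the frame of pad_c_top below 0.006 m and value of joint pad_c above 0.0105 m))); the robot touches nothing.
It fails at once if the gripper pushes on a pad itself (over 3 N) (contact force between any of the fingers, the arm and pad_a_c0 above 3 N or contact force between any of the fingers, the arm and pad_b_c0 above 3 N or contact force between any of the fingers, the arm and pad_c_c0 above 3 N).
It fails at once if the carton, the tape roll or the scanner is moved by more than 30 mm (distance of any of carton_mid, tape_roll, scanner from where it was at the start of the episode above 0.03 m).
Of tumbler_tall, tumbler_middle, tumbler_short only 2 to 3 are there at a start; the rules pass over those that are not, and their reading is None.
At some moment in a run one of tumbler_tall, tumbler_middle, tumbler_short may be knocked a few centimetres aside while the robot is not near it.
It also fails if it takes over 210 s, if anything falls off the work surface, if the arm or the gripper's body presses on something with over 40 N, if the wrist force passes 120 N, or if a joint passes its speed limit or range.

ROBOT

A 6-joint arm with a two-finger parallel gripper is mounted at the origin on the work surface. World frame = base frame: x ahead of the robot, y to its left, z up, the work surface at z = 0. Lengths are in mm, angles in rad, forces in N, time in s.
With the tool pointing down it reaches from about 325 to 775 mm from the base axis. Payload 5.5 kg.
Tool frame: the origin (TCP) lies at the centre of the arm's flange, where the gripper is bolted on; the fingertips stand 173 mm ahead of it and the grasp point (between the pads) lies bot.grip_point_offset ahead of it (bot.grip_point_offset is the distance from the TCP to the grasp point, in mm); z points along the fingers, y is the line along which they close (so a half turn about z gives the same grasp; the last joint's range is limited). The gripper opens to 85 mm and grips with 20 to 120 N. Pads are 22 mm wide; open, the fingers measure 114 mm over their backs; the gripper's body (76 mm by 85 mm) begins 54 mm behind the grasp point. The pads swing forward as they close: fully open they stand 13 mm farther back than shut.
Start: joints at [-1.315, 0.091, 1.231, -0, 1.82, -0.057], TCP at [184.634, -570.901, 404.675] pointing down, gripper open.
Joint ranges: [-2.87, 2.87], [-0.86, 2.18], [0.17, 2.46], [-1.51, 4.65], [0.06, 2.69], [-2.65, 2.65]. Speed limits (rad/s): [2.57, 2.57, 3.01, 3.14, 3.14, 3.14].

INTERFACE

Orientations are given as a unit quaternion [x, y, z, w].
In Python, from cell import bot, imaging gives the robot as it stands.
- The arm moves only by the tool carry_out, never from a script. Its argument "steps" is a list of rows, each a list of 7 numbers: the opening, from 0 (shut) to 1 (fully open), then the shift along the tool's x, y, z each as a share of 0.15 m, from -1 to 1, then the turn, a rotation vector about the tool's x, y, z each as a share of 90 degrees, from -1 to 1. A call has 1 to 12 rows; each row is the pose to reach, as a shift and turn from the pose commanded when the call began, along the tool's axes at that moment; what a row does not reach only later rows make up. A row lasts 1/8 s, in which the tool goes at most 62.5 mm and 10.7 degrees, less where a joint would pass 70% of its speed; a pose out of reach is approached as far as the arm can. A call with a number of a shift or a turn outside -1 to 1 is refused whole. A call with a gripper value outside its range is refused whole. The fingers move at their own pace and stop on an object; "squeeze" is the grip in N (left out, the last holds). Time passes only in rows, so rows that repeat a pose let the fingers close. It gives the time, the measured TCP pose, the force, the opening and the grip force at its end, in the units of the state.
- bot.read_state(): the state, without advancing time (a new reading comes with each control period).
- imaging.grab_frame(name): name is "side" or "top"; returns (picture, depth): 480x640x3 uint8, red, green, blue; 480x640 float32, mm along the optical axis (not along the pixel's ray), 0 where there is no reading.
- imaging.calibration(name): a dict with "fovy" (degrees; the focal length in pixels is half the picture's height over the tangent of half this angle, whatever the lens; pixels are square), "cx", "cy" (the principal point, pixels), "pose" (4x4, takes a point from camera to world coordinates). Camera axes: x right, y down, z forward; pixel columns grow to the right and rows downward; lengths in mm; the calibration is good to about 2 mm. A picture is of the moment at which its call begins. calibration takes no time and is no camera call.
- bot.close_job(): hands the job in; it is judged then, once.
The state is a dict: "time_s": time; "joints": joint angles; "dq": joint speeds; "joint_efforts": joint torques, N m; "tcp_pos": TCP position; "tcp_rot": TCP orientation; "force": force on the tool from outside, world axes, zero at the start; "wrist_torque": the same for the moment, N m; "grip_width": finger opening in mm; "finger_force": force on a finger pad.
Only numpy, scipy, OpenCV 4.12 (cv2) and the standard library are available. Lean on these libraries where they do the work, as an engineer would, in place of code of your own. Each camera call takes 0.05 s, during which the arm holds its last target. There are 200 camera calls.

## Working session

There is one attempt and no reset: what is moved stays moved. The work goes in short steps, Python scripts to look and compute and a tool call to move; the robot and the scene stay as the last step left them, time stands still between calls to the robot, and variables do not carry over. Pictures are saved under pics/ and viewed, at most 14 in all, crops included, and the job is handed in when it is done.

Besides the shell and the picture viewer there is one more tool, called after "Emit:" as name([rows], argument=value, ...), one row to a line, values as JSON. carry_out: Moves the arm, as the interface text tells. Shift numbers are shares of 0.15 m and turn numbers shares of 90 degrees, none past 1 either way. Its arguments: {"type":"object","properties":{"steps":{"type":"array"},"squeeze":{"type":"number"}},"required":["steps"]}

```bash
mkdir -p pics; cat > h.py <<'E'
import numpy as np,cv2
from cell import bot,imaging
def snap(n,f=None):
    p,d=imaging.grab_frame(n)
    if f: cv2.imwrite('pics/'+f,cv2.cvtColor(p,cv2.COLOR_RGB2BGR))
    return p,d
def cloud(n,d):
    c=imaging.calibration(n);f=240/np.tan(np.radians(c['fovy'])/2)
    v,u=np.mgrid[0:480,0:640]
    P=np.stack([(u-c['cx'])*d/f,(v-c['cy'])*d/f,d,np.ones_like(d)],-1)
    W=(P@np.array(c['pose']).T)[...,:3]; W[d<=0]=np.nan
    return W
E
python3 - <<'E'
from h import *
for n in('top','side'):
    p,d=snap(n,n+'0.png'); np.savez('/tmp/'+n,p=p,d=d)
    c=imaging.calibration(n);print(n,c['fovy'],c['cx'],c['cy'],np.round(c['pose'],2).tolist(),(d>0).mean())
print(bot.read_state(),bot.grip_point_offset)
E
```

```text
top 51.22281541876407 326.4953891990603 237.47829749011072 [[-0.01, -1.0, 0.08, 505.75], [-1.0, 0.01, -0.01, 14.28], [0.01, -0.08, -1.0, 1095.67], [0.0, 0.0, 0.0, 1.0]] 0.9959342447916667
side 52.6235851356073 315.3674690716704 244.7419572795797 [[-0.97, -0.18, 0.16, 420.53], [-0.24, 0.76, -0.61, 740.44], [-0.01, -0.63, -0.78, 1028.52], [0.0, 0.0, 0.0, 1.0]] 0.9960026041666666
{'time_s': 0.1, 'joints': array([-1.31473917e+00,  9.17886399e-02,  1.23175065e+00,  9.46616531e-06,
        1.81978357e+00, -5.67156720e-02]), 'dq': array([ 4.48184236e-04, -1.85604842e-03, -2.56282772e-03, -5.50212874e-04,
        1.01274894e-05, -9.91794867e-04]), 'joint_efforts': array([ 3.45729561e-03, -4.60215676e+01, -4.19218898e+01, -4.60120441e-05,
        1.06532776e-02,  4.74710703e-06]), 'tcp_pos': array([ 184.62427293, -570.94907095,  403.66900211]), 'tcp_rot': array([ 9.87795996e-01,  1.55750833e-01, -8.15172612e-05, -8.61264617e-04]), 'force': array([-0.29281494, -0.00825922, -0.49680909]), 'wrist_torque': array([-0.0012265 , -0.01410745,  0.02178653]), 'finger_force': 0.0, 'grip_width': 85.044159946858} 154.70000000000002
```

View pics/top0.png

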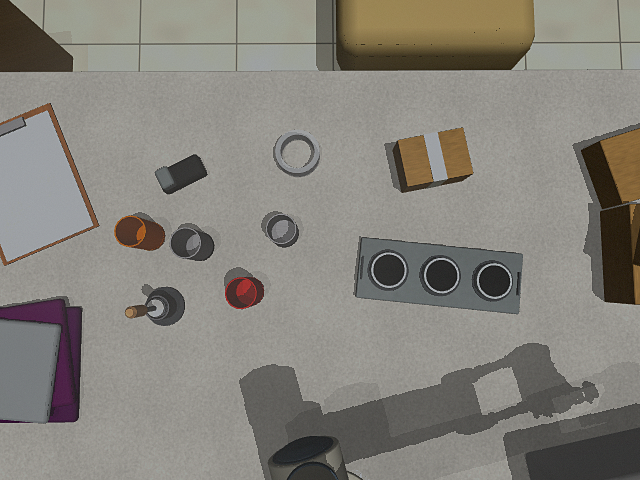

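View pics/side0.png

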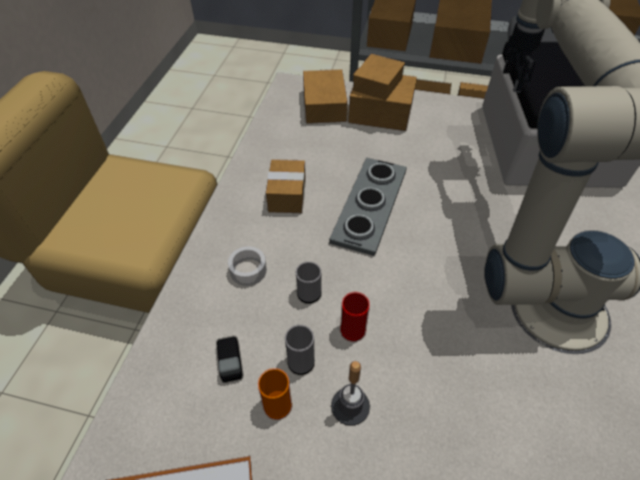

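The top view shows two steel tumblers at about (191,243) and (282,229). The orange (140,232) and red (244,291) ones are look-alikes. The brush and holder are at (160,307), and the tray pads at (388,270), (441,274) and (494,281). The carton (434,160), tape (297,153) and scanner (181,173) are clear of them. The side view agrees.

```bash
cat >> h.py <<'E'
def circ(P):
    A=np.c_[2*P[:,:2],np.ones(len(P))];s=np.linalg.lstsq(A,(P[:,:2]**2).sum(1),rcond=None)[0]
    return s[0],s[1],np.sqrt(s[2]+s[0]**2+s[1]**2)
def rim(W,u0,v0,r=34):
    R=W[v0-r:v0+r,u0-r:u0+r].reshape(-1,3);R=R[np.isfinite(R[:,2])]
    return R
E
python3 - <<'E'
from h import *
for n,L in(('top',dict(A=(191,243),B=(282,229),orange=(140,232),red=(244,291))),('side',dict(A=(300,350),B=(309,282),orange=(276,393),red=(355,316)))):
    z=np.load('/tmp/'+n+'.npz');W=cloud(n,z['d'])
    for k,(u,v) in L.items():
        w=W[v-30:v+31,u-27:u+28].reshape(-1,3);w=w[np.isfinite(w[:,2])]
        h=np.sort(w[:,2])[-8:].mean();R=w[(w[:,2]>h-5)]
        lo=cv2.minEnclosingCircle(R[:,:2].astype(np.float32))
        print(n,k,'h',h.round(1),'fit',np.round(circ(R),1),'mec',np.round(lo[0],1),round(lo[1],1),len(R))
z=np.load('/tmp/top.npz');W=cloud('top',z['d']);p=z['p']
for k,(u,v) in dict(c1=(388,270),c2=(441,274),c3=(494,281)).items():
    w=W[v-22:v+23,u-22:u+23].reshape(-1,3);print(k,'centre',W[v,u].round(1));R=w[w[:,2]>31];q=cv2.minEnclosingCircle(R[:,:2].astype(np.float32));print(R.mean(0).round(1),np.round(q[0],1),round(q[1],1),len(R))
w=W[230:320,345:530].reshape(-1,3);R=w[(w[:,2]>17)];print('tray',cv2.minAreaRect(R[:,:2].astype(np.float32)))
# brush/holder in both
for n,(a,b,c,d) in dict(top=(285,330,115,190),side=(355,425,325,375)).items():
    z=np.load('/tmp/'+n+'.npz');w=cloud(n,z['d'])[a:b,c:d].reshape(-1,3)
    for lo,hi in((30,54),(54,64),(70,100),(140,160),(160,180),(180,200),(200,215)):
        R=w[(w[:,2]>lo)&(w[:,2]<hi)]
        if len(R)>2:q=cv2.minEnclosingCircle(R[:,:2].astype(np.float32));print(n,lo,hi,len(R),R.mean(0).round(1),np.round(q[0],1),round(q[1],1))
# other high things
m=np.isfinite(W[...,2])&(W[...,2]>15);
for n,(u,v) in dict(carton=(434,160),tape=(297,135),scan=(181,173)).items(): print(n,W[v,u].round(0))
E
```

```text
top A h 124.7 fit [575.3 280.2  29.2] mec [575.3 280.4] 31.0 111
top B h 99.4 fit [603.7  95.8  29.3] mec [603.4  95.7] 30.7 97
top orange h 124.6 fit [599.  387.5  29.2] mec [599.2 387.9] 31.3 115
top red h 124.1 fit [477.2 171.7  29.3] mec [477.2 171.9] 30.9 134
side A h 123.7 fit [583.1 309.7  45.1] mec [578.9 312.6] 62.8 163
side B h 99.1 fit [605.6  96.9  29.2] mec [605.6  96.9] 31.3 89
side orange h 124.3 fit [600.5 389.   29.4] mec [600.9 388.8] 31.3 133
side red h 123.9 fit [478.9 172.9  29.2] mec [479.  173.3] 31.7 107
c1 centre [ 519.3 -125.8   35.9]
[ 519.8 -125.8   39. ] [ 505.7 -123.1] 53.1 1020
c2 centre [ 509.8 -237.2   38.5]
[ 507.4 -236.5   39.1] [ 507.5 -237. ] 37.9 1018
c3 centre [ 494.1 -348.1   41. ]
[ 495.1 -347.5   38.9] [ 489.5 -357.4] 48.2 1037
tray ((507.6289978027344, -237.91510009765625), (350.94427490234375, 130.17970275878906), 83.61105346679688)
top 30 54 113 [449.8 337.7  43. ] [447.4 349.7] 24.6
top 54 64 182 [447.7 347.   59.9] [448.1 352.5] 26.7
top 70 100 205 [447.4 350.3  75.3] [447.3 352.6] 18.0
top 140 160 32 [448.2 345.  152. ] [447.4 348.3] 9.6
top 160 180 48 [449.2 345.1 170.4] [447.8 350.8] 10.6
top 180 200 53 [448.2 346.  191.5] [447.  352.9] 11.1
top 200 215 107 [447.6 351.1 205.2] [447.3 352.5] 10.4
side 30 54 132 [447.9 370.3  42.6] [448.3 357.9] 24.9
side 54 64 192 [448.7 359.5  59.7] [448.8 353.5] 26.2
side 70 100 208 [448.4 357.   75.3] [449.  354.2] 17.9
side 140 160 32 [447.3 362.1 152.7] [447.6 358.3] 9.6
side 160 180 52 [448.1 361.8 170.1] [448.2 356.9] 10.2
side 180 200 61 [448.7 361.2 191. ] [449.3 354.4] 10.8
side 200 215 90 [449.  355.8 205.2] [448.5 354.5] 10.2
carton [ 745. -220.   79.]
tape [811.  65.  40.]
scan [731. 314.  34.]
```

Tumblers present: tall at (576,281) and middle at (604.5,96). There is no short one. The brush is at (448,353). I'll turn the tool to yaw 90° (tool x = +y, tool y = +x) and move towards the brush.

Emit:
carry_out([
  [1, 1, -1, 0, 0, 0, -0.8],
  [1, 1, -1, 0, 0, 0, -0.8],
  [1, 1, -1, 0, 0, 0, -0.8],
  [1, 1, -1, 0, 0, 0, -0.8],
  [1, 1, -1, 0, 0, 0, -0.8],
  [1, 1, -1, 0, 0, 0, -0.8],
  [1, 1, -1, 0, 0, 0, -0.8],
  [1, 1, -1, 0, 0, 0, -0.8],
  [1, 1, -1, 0, 0, 0, -0.8],
], squeeze=40)

```text
time_s: 1.23
tcp_pos: [281.2, -382.0, 404.4]
tcp_rot: [0.709, 0.706, 0.0, -0.0]
force: [0.7, 0.2, 0.2]
grip_width: 85.8
finger_force: 0.0
```

Emit:
carry_out([
  [1, 1, 1, 0, 0, 0, 0],
  [1, 1, 1, 0, 0, 0, 0],
  [1, 1, 1, 0, 0, 0, 0],
  [1, 1, 1, 0, 0, 0, 0],
  [1, 1, 1, 0, 0, 0, 0],
  [1, 1, 1, 0, 0, 0, 0],
])

```text
time_s: 1.98
tcp_pos: [431.0, -232.7, 404.6]
tcp_rot: [0.708, 0.706, -0.0, -0.0]
force: [0.4, 0.2, 0.5]
grip_width: 85.7
finger_force: 0.0
```

Emit:
carry_out([
  [1, 1, 0, 0, 0, 0, 0],
  [1, 1, 0, 0, 0, 0, 0],
  [1, 1, 0, 0, 0, 0, 0],
  [1, 1, 0, 0, 0, 0, 0],
])

```text
time_s: 2.48
tcp_pos: [431.1, -82.0, 405.1]
tcp_rot: [0.707, 0.707, 0.0, 0.0]
force: [-0.1, -0.3, 0.6]
grip_width: 85.5
finger_force: 0.0
```

Emit:
carry_out([
  [1, 1, 0, 0, 0, 0, 0],
  [1, 1, 0, 0, 0, 0, 0],
  [1, 1, 0, 0, 0, 0, 0],
  [1, 1, 0, 0, 0, 0, 0],
  [1, 1, 0, 0, 0, 0, 0],
])

```text
time_s: 3.1
tcp_pos: [432.1, 66.1, 404.6]
tcp_rot: [0.708, 0.706, -0.0, 0.0]
force: [-0.5, -0.3, -0.0]
grip_width: 85.5
finger_force: 0.0
```

Emit:
carry_out([
  [1, 1, 0, 0, 0, 0, 0],
  [1, 1, 0, 0, 0, 0, 0],
  [1, 1, 0, 0, 0, 0, 0],
  [1, 1, 0, 0, 0, 0, 0],
  [1, 1, 0, 0, 0, 0, 0],
])

```text
time_s: 3.72
tcp_pos: [432.6, 216.2, 404.7]
tcp_rot: [0.708, 0.706, -0.0, 0.0]
force: [0.2, -0.3, 0.1]
grip_width: 85.4
finger_force: 0.0
```

Emit:
carry_out([
  [1, 0.915, 0.1, 0, 0, 0, 0],
  [1, 0.915, 0.1, 0, 0, 0, 0],
  [1, 0.915, 0.1, 0, 0, 0, 0],
  [1, 0.915, 0.1, 0, 0, 0, 0],
  [1, 0.915, 0.1, 0, 0, 0, 0],
  [1, 0.915, 0.1, 0, 0, 0, 0],
])

```text
time_s: 4.47
tcp_pos: [447.4, 353.5, 405.4]
tcp_rot: [0.708, 0.706, 0.0, 0.0]
force: [1.1, 0.6, -0.2]
grip_width: 85.4
finger_force: 0.0
```

Emit:
carry_out([
  [1, 0, 0, 0.25, 0, 0, 0],
  [1, 0, 0, 0.5, 0, 0, 0],
  [1, 0, 0, 0.5, 0, 0, 0],
  [1, 0, 0, 0.5, 0, 0, 0],
  [1, 0, 0, 0.5, 0, 0, 0],
])

```text
time_s: 5.1
tcp_pos: [447.5, 355.0, 332.4]
tcp_rot: [0.708, 0.707, 0.002, 0.0]
force: [0.4, 0.1, -0.7]
grip_width: 85.2
finger_force: 0.0
```

Emit:
carry_out([
  [0.2, 0, 0, 0, 0, 0, 0],
  [0.2, 0, 0, 0, 0, 0, 0],
  [0.2, 0, 0, 0, 0, 0, 0],
  [0, 0, 0, 0, 0, 0, 0],
  [0, 0, 0, 0, 0, 0, 0],
  [0, 0, 0, 0, 0, 0, 0],
  [0, 0, 0, 0, 0, 0, 0],
  [0, 0, 0, 0, 0, 0, 0],
], squeeze=50)

```text
time_s: 6.1
tcp_pos: [447.2, 355.0, 329.8]
tcp_rot: [0.708, 0.707, 0.0, 0.0]
force: [0.9, -0.9, 2.2]
grip_width: 20.5
finger_force: 49.1
```

Emit:
carry_out([
  [0, 0, 0, -0.3, 0, 0, 0],
  [0, 0, 0, -0.6, 0, 0, 0],
  [0, 0, 0, -1, 0, 0, 0],
  [0, 0, 0, -1, 0, 0, 0],
  [0, 0, 0, -1, 0, 0, 0],
  [0, 0, 0, -1, 0, 0, 0],
])

```text
time_s: 6.85
tcp_pos: [447.4, 355.2, 477.1]
tcp_rot: [0.708, 0.707, -0.002, -0.0]
force: [-0.0, 0.5, -1.4]
grip_width: 20.9
finger_force: 49.3
```

```bash
cat >> h.py <<'E'
def look(n,u,v,h,r=31):
    """tumbler rim centre near pixel, h = its height"""
    p,d=snap(n);W=cloud(n,d);w=W[v-r:v+r,u-r:u+r].reshape(-1,3);R=w[np.abs(w[:,2]-h-3)<5]
    q=cv2.minEnclosingCircle(R[:,:2].astype(np.float32)) if len(R)>5 else None
    return q,len(R),W,p
E
python3 - <<'E'
from h import *
s=bot.read_state();print(s['tcp_pos'].round(1),s['tcp_rot'].round(4),s['force'].round(1),s['grip_width'])
p,d=snap('side','side1.png');W=cloud('side',d)
t=s['tcp_pos'];m=(abs(W[...,0]-t[0])<45)&(abs(W[...,1]-t[1])<45)
for a in(145,155,165,175,185,195,205,215,235,260,280):
    R=W[m&(abs(W[...,2]-a)<5)]
    if len(R):print(a,len(R),R.mean(0).round(1),R.min(0).round(1),R.max(0).round(1))
print([look('top',191,243,120)[:2],look('top',282,229,95)[:2]])
E
```

```text
[447.4 355.2 477.1] [ 7.076e-01  7.066e-01 -2.100e-03 -4.000e-04] [-0.   0.5 -1.4] 20.872332885433266
165 32 [445.2 366.9 165.8] [427.9 354.7 162.9] [463.1 372.1 169.9]
175 45 [445.8 368.4 174.7] [429.3 359.8 170. ] [463.4 372.2 179. ]
185 47 [446.6 367.6 185.2] [428.5 358.2 180.3] [464.  372.1 189.7]
195 51 [445.1 367.2 195.4] [428.  354.8 190.1] [465.  372.8 199.8]
205 48 [446.2 366.7 205.3] [428.2 349.8 200.3] [465.7 372.1 209.9]
215 146 [446.5 359.9 216.7] [427.7 336.9 210.3] [465.4 372.  220. ]
235 18 [446.3 356.7 235.1] [441.8 354.4 230.3] [450.9 359.1 239.9]
260 17 [446.2 356.4 260.5] [441.9 353.6 255.9] [450.7 358.1 264.9]
280 6 [445.9 357.7 279. ] [442.7 356.2 277.5] [449.3 358.6 280.4]
[(((575.2330322265625, 280.3307800292969), 30.934871673583984), 149), (((603.7648315429688, 95.69152069091797), 30.896642684936523), 126)]
```

View pics/side1.png

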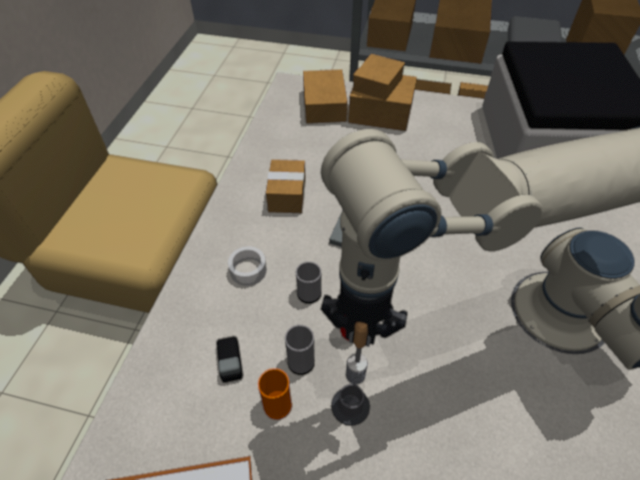

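The brush hangs upright below the gripper at (357,370). The tumblers have not moved. I'll go over the tall one and down.

Emit:
carry_out([
  [0, -0.48, 0.865, 0, 0, 0, 0],
  [0, -0.48, 0.865, 0, 0, 0, 0],
  [0, -0.48, 0.865, 0, 0, 0, 0],
  [0, -0.48, 0.865, 0, 0, 0, 0],
  [0, -0.48, 0.865, 0, 0, 0, 0],
  [0, -0.48, 0.865, 0, 0, 0, 0],
  [0, -0.48, 0.865, 0, 0, 0, 0],
])

```text
time_s: 7.88
tcp_pos: [576.0, 283.5, 480.2]
tcp_rot: [0.707, 0.707, 0.0, 0.0]
force: [0.3, -0.5, -1.3]
grip_width: 21.1
finger_force: 49.8
```

```bash
python3 - <<'E'
from h import *
s=bot.read_state();t=s['tcp_pos'];print(t.round(1),s['tcp_rot'].round(4),s['force'].round(1))
p,d=snap('side');W=cloud('side',d)
m=(abs(W[...,0]-t[0])<45)&(abs(W[...,1]-t[1])<45)
for a in(125,145,155,165,175,185,195,205,215,225,235):
    R=W[m&(abs(W[...,2]-a)<5)]
    if len(R):print(a,len(R),R.mean(0).round(1),R.min(0).round(1),R.max(0).round(1))
E
```

```text
[576.  283.5 480.2] [7.071e-01 7.071e-01 4.000e-04 1.000e-04] [ 0.3 -0.5 -1.3]
125 67 [576.  291.  121.7] [546.6 253.8 120. ] [607.6 312.2 125.2]
165 28 [573.  295.9 166.8] [558.4 283.1 163.4] [594.2 300.8 169.6]
175 45 [572.7 295.9 175.4] [558.  281.5 170.6] [592.8 301.6 179.9]
185 40 [571.3 295.7 184.7] [557.8 282.9 180.6] [592.2 301.6 189.9]
195 54 [572.8 296.4 194.4] [557.7 283.4 190.1] [591.9 302.2 199.7]
205 53 [571.9 295.5 205.4] [557.5 282.2 200.1] [594.6 301.7 210. ]
215 70 [572.9 292.8 215.8] [557.1 267.9 210.1] [596.1 302.1 219.9]
225 196 [575.1 285.5 224.2] [558.5 264.1 220. ] [593.2 300.5 229.8]
235 16 [575.  285.6 234.3] [569.9 278.8 230.2] [580.1 291.2 239.4]
```

Emit:
carry_out([
  [0, -0.01, 0.01, 0.2, 0, 0, 0],
  [0, -0.01, 0.01, 0.5, 0, 0, 0],
  [0, -0.01, 0.01, 0.8, 0, 0, 0],
  [0, -0.01, 0.01, 0.94, 0, 0, 0],
  [0, -0.01, 0.01, 0.94, 0, 0, 0],
  [0, -0.01, 0.01, 0.94, 0, 0, 0],
  [0, -0.01, 0.01, 0.94, 0, 0, 0],
])

```text
time_s: 8.8
tcp_pos: [578.6, 281.5, 340.9]
tcp_rot: [0.708, 0.707, 0.002, 0.001]
force: [0.3, 0.2, -1.0]
grip_width: 20.5
finger_force: 49.8
```

```bash
python3 - <<'E'
from h import *
s=bot.read_state();t=s['tcp_pos'];print(t.round(1),s['tcp_rot'].round(4),s['force'].round(1))
p,d=snap('side','side2.png');W=cloud('side',d)
m=(abs(W[...,0]-t[0])<45)&(abs(W[...,1]-t[1])<45)
for a in(85,100,118,125,145):
    R=W[m&(abs(W[...,2]-a)<5)]
    if len(R):print(a,len(R),R.mean(0).round(1),R.min(0).round(1),R.max(0).round(1))
E
```

```text
[578.6 281.5 340.9] [7.076e-01 7.066e-01 1.500e-03 6.000e-04] [ 0.3  0.2 -1. ]
85 222 [577.3 281.9  85.4] [546.8 251.2  80.1] [605.5 313.4  90. ]
100 106 [575.5 288.5 100.2] [547.  252.9  95. ] [605.6 313.4 105. ]
118 153 [575.7 290.7 118.8] [546.6 254.6 113.1] [607.3 312.8 123. ]
125 85 [575.7 290.7 122. ] [546.8 257.8 120. ] [607.3 312.1 129.6]
145 4 [578.8 284.3 142.9] [576.2 282.3 140.5] [581.8 285.  144.5]
```

Emit:
carry_out([
  [0, 0, 0, 0.03, 0, 0, 0],
  [0, 0, 0, 0.03, 0, 0, 0],
  [0, 0, 0, 0.03, 0, 0, 0],
  [0, 0, 0, 0.03, 0, 0, 0],
])

```text
time_s: 9.35
tcp_pos: [578.3, 281.3, 334.1]
tcp_rot: [0.708, 0.707, -0.0, -0.0]
force: [1.0, -0.2, -1.8]
grip_width: 21.0
finger_force: 49.9
```

Emit:
carry_out([
  [0, 0, 0, -0.25, 0, 0, 0],
  [0, 0, 0, -0.53, 0, 0, 0],
  [0, 0, 0, -0.53, 0, 0, 0],
  [0, 0, 0, -0.53, 0, 0, 0],
  [0, 0, 0, -0.25, 0, 0, 0],
  [0, 0, 0, 0, 0, 0, 0],
  [0, 0, 0, 0, 0, 0, 0],
  [0, 0, 0, 0, 0, 0, 0],
  [0, 0, 0, 0, 0, 0, 0],
])

```text
time_s: 10.48
tcp_pos: [578.3, 281.3, 333.3]
tcp_rot: [0.708, 0.707, -0.001, -0.0]
force: [-0.4, 0.6, -1.5]
grip_width: 21.0
finger_force: 49.7
```

Emit:
carry_out([
  [0, 0, 0, 0.015, 0, 0, 0],
  [0, 0, 0, 0.015, 0, 0, 0],
  [0, 0, 0, 0.015, 0, 0, 0],
])

```text
time_s: 10.85
tcp_pos: [578.4, 281.3, 331.9]
tcp_rot: [0.708, 0.707, -0.0, -0.0]
force: [0.1, 0.4, -0.4]
grip_width: 20.6
finger_force: 49.8
```

Emit:
carry_out([
  [0, 0, 0, 0.015, 0, 0, 0],
  [0, 0, 0, 0.015, 0, 0, 0],
  [0, 0, 0, 0.015, 0, 0, 0],
])

```text
time_s: 11.22
tcp_pos: [578.3, 281.3, 329.6]
tcp_rot: [0.708, 0.707, -0.0, -0.0]
force: [-0.4, 0.1, -0.5]
grip_width: 20.9
finger_force: 49.8
```

```bash
python3 - <<'E'
from h import *
s=bot.read_state();t=s['tcp_pos'];print(t.round(1),s['force'].round(2))
p,d=snap('side','a.png');W=cloud('side',d)
c=imaging.calibration('side');M=np.linalg.inv(np.array(c['pose']));f=240/np.tan(np.radians(c['fovy'])/2)
q=M@np.r_[t-[0,0,170],1];u,v=int(f*q[0]/q[2]+c['cx']),int(f*q[1]/q[2]+c['cy']);print(u,v)
im=cv2.cvtColor(p,cv2.COLOR_RGB2BGR)[v-75:v+85,u-80:u+80];cv2.imwrite('pics/side3.png',cv2.resize(im,None,fx=3.7,fy=3.7,interpolation=cv2.INTER_CUBIC))
h=cv2.cvtColor(p,cv2.COLOR_RGB2HSV);w=(h[...,0]<22)&(h[...,1]>90)&(abs(W[...,0]-t[0])<20)&(abs(W[...,1]-t[1])<25)
print('wood z',np.percentile(W[w][:,2],[0,5,50,95,100]).round(1),w.sum())
m=(abs(W[...,0]-t[0])<45)&(abs(W[...,1]-t[1])<45)
for a in(118,125,133,138,145,155,165):
    R=W[m&(abs(W[...,2]-a)<3)]
    if len(R):print(a,len(R),R.mean(0).round(1),R.min(0).round(1),R.max(0).round(1))
E
```

```text
[578.3 281.3 329.6] [-0.36  0.08 -0.5 ]
297 327
wood z [ 93.  153.8 190.5 231.6 246. ] 192
118 84 [574.1 293.1 118.9] [546.8 258.8 115.1] [607.3 312.9 121. ]
125 28 [575.6 298.1 123. ] [548.8 270.6 122. ] [607.3 312.4 127.8]
133 6 [575.8 282.5 132.5] [572.7 279.9 131. ] [580.4 284.3 134.7]
138 2 [575.  283.5 136.8] [574.4 281.8 136. ] [575.6 285.3 137.6]
155 12 [576.5 289.2 155.5] [569.8 286.3 152.9] [584.7 291.7 158. ]
165 25 [578.3 289.4 165.5] [557.1 285.  162.6] [599.  293.8 167.9]
```

View pics/side3.png

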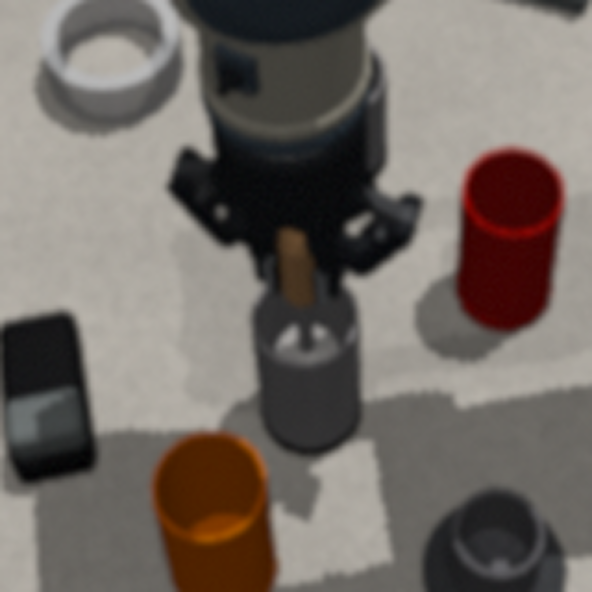

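Emit:
carry_out([
  [0, 0, 0, 0.015, 0, 0, 0],
  [0, 0, 0, 0.015, 0, 0, 0],
  [0, 0, 0, 0.015, 0, 0, 0],
])

```text
time_s: 11.65
tcp_pos: [578.3, 281.3, 329.3]
tcp_rot: [0.708, 0.707, 0.001, 0.0]
force: [-1.0, -0.7, 6.0]
grip_width: 20.9
finger_force: 50.3
```

Emit:
carry_out([
  [0, 0, 0, 0.015, 0, 0, 0],
  [0, 0, 0, 0.015, 0, 0, 0],
  [0, 0, 0, 0.015, 0, 0, 0],
])

```text
time_s: 12.02
tcp_pos: [578.2, 281.3, 329.2]
tcp_rot: [0.708, 0.707, 0.002, 0.001]
force: [-3.0, -1.8, 12.5]
grip_width: 21.3
finger_force: 51.2
```

Contact with the floor is at TCP z = 329.5, so the tip is 319.5 mm below the TCP. I'll do one more full stroke to be sure, then lift out.

Emit:
carry_out([
  [0, 0, 0, -0.25, 0, 0, 0],
  [0, 0, 0, -0.53, 0, 0, 0],
  [0, 0, 0, -0.53, 0, 0, 0],
  [0, 0, 0, -0.53, 0, 0, 0],
  [0, 0, 0, -0.25, 0, 0, 0],
  [0, 0, 0, -0.03, 0, 0, 0],
  [0, 0, 0, -0.02, 0, 0, 0],
  [0, 0, 0, -0.02, 0, 0, 0],
  [0, 0, 0, -0.02, 0, 0, 0],
])

```text
time_s: 13.15
tcp_pos: [578.3, 281.3, 327.1]
tcp_rot: [0.708, 0.707, -0.001, -0.0]
force: [0.6, -0.5, -1.4]
grip_width: 20.5
finger_force: 49.8
```

Emit:
carry_out([
  [0, 0, 0, -0.3, 0, 0, 0],
  [0, 0, 0, -0.7, 0, 0, 0],
  [0, 0, 0, -1, 0, 0, 0],
  [0, 0, 0, -1, 0, 0, 0],
  [0, 0, 0, -1, 0, 0, 0],
  [0, 0, 0, -1, 0, 0, 0],
])

```text
time_s: 13.9
tcp_pos: [578.7, 281.5, 475.5]
tcp_rot: [0.708, 0.707, -0.002, -0.001]
force: [-0.6, -0.2, -1.3]
grip_width: 20.7
finger_force: 49.8
```

Emit:
carry_out([
  [0, -0.9, 0.18, 0, 0, 0, 0],
  [0, -0.9, 0.18, 0, 0, 0, 0],
  [0, -0.9, 0.18, 0, 0, 0, 0],
  [0, -0.9, 0.18, 0, 0, 0, 0],
  [0, -0.9, 0.18, 0, 0, 0, 0],
  [0, -0.9, 0.18, 0, 0, 0, 0],
])

```text
time_s: 14.65
tcp_pos: [604.9, 147.8, 478.0]
tcp_rot: [0.707, 0.707, -0.0, -0.0]
force: [0.0, -0.8, -1.2]
grip_width: 20.9
finger_force: 49.8
```

```bash
python3 - <<'E'
from h import *
s=bot.read_state();t=s['tcp_pos'];print(t.round(1),s['tcp_rot'].round(4),s['force'].round(1))
p,d=snap('side','side4.png');W=cloud('side',d)
for n,(x,y,h) in dict(A=(576,281,120),B=(604.5,96.5,95)).items():
    R=W[(abs(W[...,0]-x)<80)&(abs(W[...,1]-y)<80)&(abs(W[...,2]-h-2)<4)];q=cv2.minEnclosingCircle(R[:,:2].astype(np.float32));print(n,np.round(q[0],1),round(q[1],1),len(R))
m=(abs(W[...,0]-t[0])<45)&(abs(W[...,1]-t[1])<45)
for a in(165,175,185,195,205):
    R=W[m&(abs(W[...,2]-a)<5)]
    if len(R):print(a,len(R),R.mean(0).round(1),R.min(0).round(1),R.max(0).round(1))
E
```

```text
[604.9 147.8 478. ] [ 7.068e-01  7.074e-01 -0.000e+00 -2.000e-04] [ 0.  -0.8 -1.2]
A [587.  307.7] 59.5 159
B [605.5  97.9] 31.2 73
165 2 [607.7 157.6 169.5] [597.2 156.2 169.2] [618.1 158.9 169.9]
175 38 [599.5 158.5 175.7] [584.9 144.7 171.8] [621.5 165.8 179.9]
185 47 [599.6 159.4 184.8] [584.1 145.6 180. ] [620.  165.8 189.4]
195 53 [599.3 158.5 194.9] [584.6 142.5 190.2] [620.2 164.8 199.8]
205 48 [599.1 158.6 205. ] [584.4 139.9 200. ] [618.8 165.2 209.9]
```

View pics/side4.png

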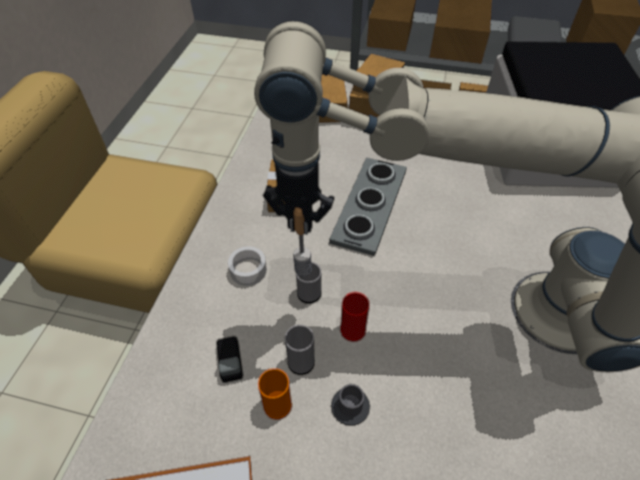

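The view shows the brush above and beside the middle tumbler (308,283), with nothing disturbed. I'll brush the middle one now.

Emit:
carry_out([
  [0, -0.325, 0.02, 0, 0, 0, 0],
  [0, -0.325, 0.02, 0, 0, 0, 0],
  [0, -0.325, 0.02, 0, 0, 0, 0],
  [0, -0.325, 0.02, 0, 0, 0, 0],
  [0, -0.325, 0.02, 0, 0, 0, 0],
])

```text
time_s: 15.32
tcp_pos: [608.0, 98.4, 478.1]
tcp_rot: [0.707, 0.707, 0.0, -0.0]
force: [0.1, -0.6, -1.3]
grip_width: 20.8
finger_force: 49.8
```

Emit:
carry_out([
  [0, 0, 0, 0.2, 0, 0, 0],
  [0, 0, 0, 0.5, 0, 0, 0],
  [0, 0, 0, 0.75, 0, 0, 0],
  [0, 0, 0, 0.9, 0, 0, 0],
  [0, 0, 0, 0.98, 0, 0, 0],
  [0, 0, 0, 0.98, 0, 0, 0],
  [0, 0, 0, 0.98, 0, 0, 0],
  [0, 0, 0, 0.98, 0, 0, 0],
])

```text
time_s: 16.32
tcp_pos: [608.3, 97.6, 332.8]
tcp_rot: [0.708, 0.707, 0.001, 0.001]
force: [-0.8, 0.8, -0.9]
grip_width: 20.7
finger_force: 49.7
```

Emit:
carry_out([
  [0, 0, 0, 0.015, 0, 0, 0],
  [0, 0, 0, 0.015, 0, 0, 0],
  [0, 0, 0, 0.015, 0, 0, 0],
])

```text
time_s: 16.7
tcp_pos: [608.1, 97.5, 328.9]
tcp_rot: [0.708, 0.707, -0.0, -0.0]
force: [-0.2, 0.1, -0.9]
grip_width: 20.8
finger_force: 49.7
```

Now feel gently for the floor.

Emit:
carry_out([
  [0, 0, 0, 0.015, 0, 0, 0],
  [0, 0, 0, 0.015, 0, 0, 0],
  [0, 0, 0, 0.015, 0, 0, 0],
])

```text
time_s: 17.08
tcp_pos: [608.1, 97.5, 326.6]
tcp_rot: [0.708, 0.707, -0.0, -0.0]
force: [0.7, -0.6, -1.2]
grip_width: 20.8
finger_force: 49.7
```

Emit:
carry_out([
  [0, 0, 0, 0.012, 0, 0, 0],
  [0, 0, 0, 0.012, 0, 0, 0],
  [0, 0, 0, 0.012, 0, 0, 0],
])

```text
time_s: 17.45
tcp_pos: [608.1, 97.5, 325.1]
tcp_rot: [0.708, 0.707, 0.0, 0.0]
force: [0.4, 0.2, -0.0]
grip_width: 20.8
finger_force: 49.9
```

Emit:
carry_out([
  [0, 0, 0, -0.2, 0, 0, 0],
  [0, 0, 0, -0.42, 0, 0, 0],
  [0, 0, 0, -0.42, 0, 0, 0],
  [0, 0, 0, -0.42, 0, 0, 0],
  [0, 0, 0, -0.2, 0, 0, 0],
  [0, 0, 0, -0.02, 0, 0, 0],
  [0, 0, 0, 0, 0, 0, 0],
  [0, 0, 0, 0.005, 0, 0, 0],
  [0, 0, 0, 0.005, 0, 0, 0],
  [0, 0, 0, 0.005, 0, 0, 0],
])

```text
time_s: 18.7
tcp_pos: [608.1, 97.5, 323.1]
tcp_rot: [0.708, 0.707, -0.001, -0.0]
force: [-0.1, -0.4, -0.5]
grip_width: 20.6
finger_force: 49.7
```

Emit:
carry_out([
  [0, 0, 0, 0.005, 0, 0, 0],
  [0, 0, 0, 0.005, 0, 0, 0],
])

```text
time_s: 18.95
tcp_pos: [608.1, 97.5, 323.1]
tcp_rot: [0.708, 0.707, -0.0, -0.0]
force: [0.0, -0.4, -1.7]
grip_width: 20.8
finger_force: 49.7
```

```bash
python3 - <<'E'
from h import *
s=bot.read_state();t=s['tcp_pos'];print(t.round(1),s['force'].round(2))
p,d=snap('side');W=cloud('side',d)
c=imaging.calibration('side');M=np.linalg.inv(np.array(c['pose']));f=240/np.tan(np.radians(c['fovy'])/2)
def pj(z):
    q=M@np.r_[t[0]+0,t[1]+0,z,1];return f*q[0]/q[2]+c['cx'],f*q[1]/q[2]+c['cy']
u,v=pj(150);u=int(u);v=int(v)
for z in(80,95,142,150):print(z,np.round(pj(z),1))
im=cv2.cvtColor(p,cv2.COLOR_RGB2BGR)[v-40:v+60,u-50:u+50];print('origin',u-50,v-40)
cv2.imwrite('pics/side5.png',cv2.resize(im,None,fx=6,fy=6,interpolation=cv2.INTER_CUBIC))
m=(abs(W[...,0]-t[0])<15)&(abs(W[...,1]-t[1])<18)
for v in range(v-25,v+50,2):
    k=m[v];
    if k.any():print(v,W[v][k].mean(0).round(0),p[v][k].mean(0).round(0),k.sum())
E
```

```text
[608.1  97.5 323.1] [ 0.02 -0.39 -1.74]
80 [307.1 275.2]
95 [307.  271.6]
142 [306.5 259.6]
150 [306.4 257.5]
origin 256 217
234 [607. 111. 249.] [10. 12. 13.] 10
236 [608. 110. 241.] [ 9. 10. 12.] 8
238 [613. 110. 233.] [10. 10. 11.] 9
240 [610. 105. 221.] [32. 26. 20.] 13
242 [608. 104. 213.] [62. 46. 31.] 11
244 [610. 106. 209.] [54. 41. 28.] 13
246 [611. 106. 202.] [50. 37. 25.] 12
248 [608. 106. 195.] [50. 38. 27.] 13
250 [608. 106. 187.] [53. 41. 30.] 13
252 [609. 106. 180.] [54. 42. 32.] 13
254 [609. 106. 173.] [55. 43. 33.] 13
256 [609. 106. 166.] [55. 44. 33.] 13
258 [608. 106. 159.] [66. 56. 45.] 12
260 [602. 106. 153.] [64. 54. 44.] 7
262 [606.  99. 135.] [53. 51. 49.] 4
264 [606.  98. 127.] [47. 46. 46.] 4
266 [606.  99. 120.] [46. 46. 46.] 4
268 [606.  99. 112.] [48. 46. 47.] 4
270 [609.  96.  99.] [68. 67. 67.] 5
272 [606.  91.  86.] [120. 118. 116.] 10
274 [608.  96.  83.] [134. 132. 130.] 12
276 [608. 100.  80.] [143. 141. 138.] 13
278 [607. 104.  77.] [138. 136. 134.] 13
280 [603. 108.  76.] [140. 139. 137.] 9
```

View pics/side5.png

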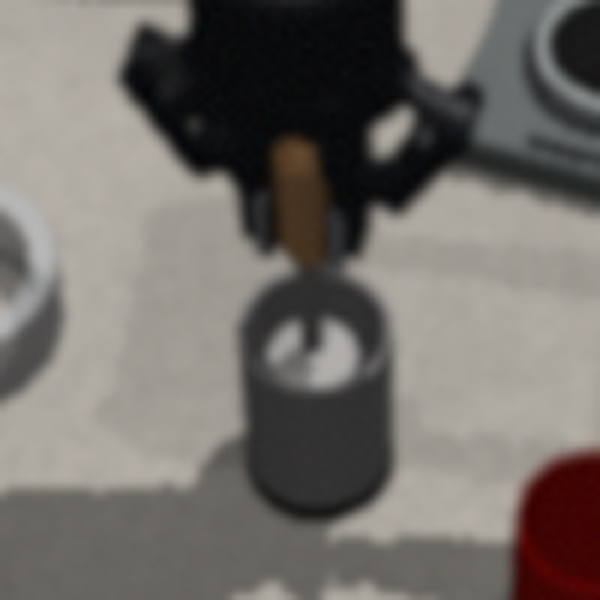

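The head top is at about z = 80, so the tip is on the floor. For certainty I'll do one more stroke and measure it.

Emit:
carry_out([
  [0, 0, 0, -0.2, 0, 0, 0],
  [0, 0, 0, -0.42, 0, 0, 0],
  [0, 0, 0, -0.42, 0, 0, 0],
  [0, 0, 0, -0.42, 0, 0, 0],
])

```text
time_s: 19.5
tcp_pos: [608.1, 97.5, 385.4]
tcp_rot: [0.708, 0.707, -0.0, -0.0]
force: [-0.1, -0.8, -1.6]
grip_width: 20.5
finger_force: 49.7
```

Emit:
carry_out([
  [0, 0, 0, 0.2, 0, 0, 0],
  [0, 0, 0, 0.4, 0, 0, 0],
  [0, 0, 0, 0.41, 0, 0, 0],
  [0, 0, 0, 0.41, 0, 0, 0],
  [0, 0, 0, 0.41, 0, 0, 0],
])

```text
time_s: 20.12
tcp_pos: [608.1, 97.5, 324.6]
tcp_rot: [0.708, 0.707, -0.0, -0.0]
force: [-0.8, 0.5, -0.8]
grip_width: 20.6
finger_force: 49.3
```

Emit:
carry_out([
  [0, 0, 0, -0.3, 0, 0, 0],
  [0, 0, 0, -0.7, 0, 0, 0],
  [0, 0, 0, -1, 0, 0, 0],
  [0, 0, 0, -1, 0, 0, 0],
  [0, 0, 0, -1, 0, 0, 0],
  [0, 0, 0, -1, 0, 0, 0],
])

```text
time_s: 20.88
tcp_pos: [608.4, 97.5, 472.4]
tcp_rot: [0.708, 0.707, -0.001, -0.001]
force: [-0.5, -0.4, -1.3]
grip_width: 20.8
finger_force: 49.4
```

```bash
cat >> h.py <<'E'
def brushpos():
    s=bot.read_state();t=s['tcp_pos'];print(t.round(1),s['tcp_rot'].round(4),s['force'].round(1))
    for n in('side','top'):
        p,d=snap(n);W=cloud(n,d);m=(abs(W[...,0]-t[0])<32)&(abs(W[...,1]-t[1])<32)
        zz=t[2]-315
        for lo,hi in((0,22),(22,40),(40,60),(74,120),(135,150)):
            R=W[m&(W[...,2]>zz+lo)&(W[...,2]<zz+hi)]
            if len(R):print(n,lo,len(R),np.percentile(R,3,0).round(1),np.percentile(R,97,0).round(1))
        for k,(x,y,h) in dict(A=(576,281,120),B=(604.5,96.5,95)).items():
            R=W[(abs(W[...,0]-x)<70)&(abs(W[...,1]-y)<65)&(abs(W[...,2]-h-2)<4)]
            if len(R)>5:q=cv2.minEnclosingCircle(R[:,:2].astype(np.float32));print(n,k,np.round(q[0],1),round(q[1],1),len(R))
E
python3 -c "
from h import *
brushpos()"
```

```text
[608.4  97.5 472.4] [ 0.7076  0.7066 -0.0015 -0.0012] [-0.5 -0.4 -1.3]
side 0 42 [588.2  96.2 170.9] [623.4 113.2 179.2]
side 22 83 [588.4  95.2 179.9] [621.8 113.5 197. ]
side 40 100 [588.1  95.5 197.9] [620.9 113.2 216. ]
side 74 98 [596.7  90.4 231.6] [614.7 103.8 275.2]
side 135 37 [590.9  98.5 298.2] [623.2 108.7 307.2]
side A [561.9 280.2] 31.6 137
side B [605.3  96.3] 31.5 101
top 0 6 [585.5  85.6 172.4] [587.6 100.8 177.8]
top 22 10 [586.   84.7 184.6] [588.   98.3 195.3]
top 40 13 [586.2  82.9 199.3] [589.5  98.4 216.1]
top 74 11 [593.3  84.2 231.7] [599.7  93.6 234.2]
top 135 1 [583.7  90.8 307.3] [583.7  90.8 307.3]
top A [543.2 276.8] 30.9 66
top B [576.   98.4] 11.1 15
```

The tall tumbler has been knocked and now sits near x≈545–560. I'll look at it again later. Next the brush goes back to its holder.

Emit:
carry_out([
  [0, 0.87, -0.52, 0, 0, 0, 0],
  [0, 0.87, -0.52, 0, 0, 0, 0],
  [0, 0.87, -0.52, 0, 0, 0, 0],
  [0, 0.87, -0.52, 0, 0, 0, 0],
  [0, 0.87, -0.52, 0, 0, 0, 0],
])

```text
time_s: 21.6
tcp_pos: [530.6, 227.8, 474.3]
tcp_rot: [0.708, 0.707, -0.001, 0.0]
force: [0.1, -0.7, -1.8]
grip_width: 21.0
finger_force: 49.5
```

Emit:
carry_out([
  [0, 0.86, -0.52, 0, 0, 0, 0],
  [0, 0.86, -0.52, 0, 0, 0, 0],
  [0, 0.86, -0.52, 0, 0, 0, 0],
  [0, 0.86, -0.52, 0, 0, 0, 0],
  [0, 0.86, -0.52, 0, 0, 0, 0],
  [0, 0.86, -0.52, 0, 0, 0, 0],
])

```text
time_s: 22.35
tcp_pos: [453.5, 356.0, 474.7]
tcp_rot: [0.708, 0.706, -0.0, 0.0]
force: [-0.3, -0.7, -1.2]
grip_width: 21.0
finger_force: 49.6
```

```bash
python3 - <<'E'
from h import *
brushpos()
p,d=snap('side');W=cloud('side',d)
m=(abs(W[...,0]-449)<32)&(abs(W[...,1]-354)<32)&(abs(W[...,2]-60)<5)
R=W[m];q=cv2.minEnclosingCircle(R[:,:2].astype(np.float32));print('holder',np.round(q[0],1),round(q[1],1),len(R),np.percentile(R,3,0),np.percentile(R,97,0))
p,d=snap('top','top1.png')
E
```

```text
[453.5 356.  474.7] [ 7.084e-01  7.058e-01 -1.000e-04  2.000e-04] [-0.3 -0.7 -1.2]
side 0 43 [434.8 356.9 172.3] [468.  371.4 181.4]
side 22 83 [435.6 359.6 182.1] [469.4 371.8 199.3]
side 40 93 [434.9 357.1 200.7] [470.1 372.2 218.8]
side 74 122 [443.9 349.4 233.9] [462.4 362.6 278.2]
side 135 34 [440.8 358.9 301.9] [469.4 367.9 309.4]
side A [540.  276.9] 31.6 144
side B [604.9  96.2] 32.4 116
top 0 35 [436.4 333.7 173. ] [468.9 344.7 181.6]
top 22 71 [434.2 333.4 181.9] [469.5 347.5 198.6]
top 40 101 [435.4 332.9 200. ] [470.  350.6 218.9]
top 74 134 [442.8 342.7 233.9] [461.4 357.8 276.8]
top 135 34 [434.4 343.3 301.9] [468.3 350.3 309.3]
top A [538.5 276.9] 31.3 160
top B [603.8  96. ] 30.8 126
holder [448.4 353.8] 26.7 174 [425.19645604 330.11886706  55.52450841] [472.70291712 378.65034697  63.98550545]
```

View pics/top1.png

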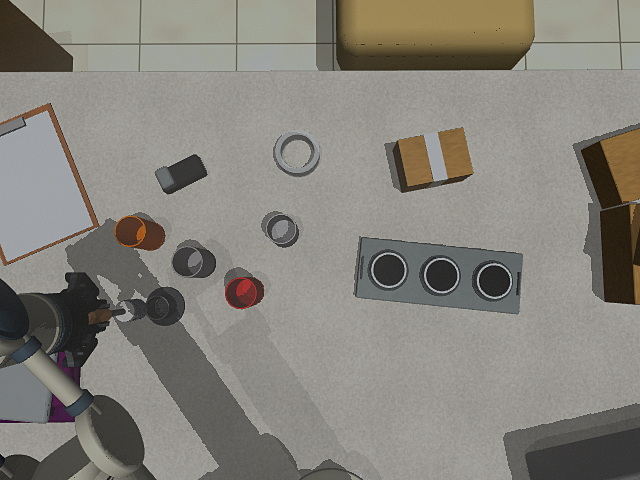

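The tall tumbler now stands upright at (193,261) px, about (539,277) mm. I'll align with the holder and lower the brush.

Emit:
carry_out([
  [0, 0.005, -0.027, 0, 0, 0, 0],
  [0, 0.005, -0.027, 0, 0, 0, 0],
  [0, 0.005, -0.027, 0.3, 0, 0, 0],
  [0, 0.005, -0.027, 0.55, 0, 0, 0],
  [0, 0.005, -0.027, 0.55, 0, 0, 0],
  [0, 0.005, -0.027, 0.55, 0, 0, 0],
  [0, 0.005, -0.027, 0.55, 0, 0, 0],
])

```text
time_s: 23.42
tcp_pos: [448.5, 358.1, 395.2]
tcp_rot: [0.708, 0.707, 0.002, 0.0]
force: [0.4, -0.6, -1.4]
grip_width: 20.4
finger_force: 49.6
```

```bash
python3 - <<'E'
from h import *
brushpos()
E
```

```text
[448.5 358.1 395.2] [7.076e-01 7.066e-01 2.100e-03 4.000e-04] [ 0.4 -0.6 -1.4]
side 0 34 [431.8 363.1  93.5] [465.4 374.2 101.9]
side 22 69 [431.2 360.  102.9] [466.1 374.9 119.9]
side 40 76 [431.  359.6 121.1] [467.4 375.2 139.4]
side 74 100 [439.4 349.8 154.4] [458.9 365.9 197.9]
side 135 25 [431.7 362.1 225.5] [468.9 370.3 229.8]
side A [540.8 277. ] 31.9 96
side B [606.   96.5] 32.5 109
top 0 28 [431.8 335.9  92.7] [465.4 349.2 102.1]
top 22 66 [432.8 336.  102.8] [466.1 353.4 119.9]
top 40 70 [431.1 336.1 120.7] [465.1 350.2 139.1]
top 74 94 [438.5 344.7 154.3] [457.  360.4 197.3]
top 135 24 [426.8 345.7 224. ] [459.1 352.1 230.1]
top A [538.5 276.6] 31.2 160
top B [603.7  95.7] 30.8 127
```

Emit:
carry_out([
  [0, -0.014, -0.006, 0, 0, 0, 0],
  [0, -0.014, -0.006, 0.1, 0, 0, 0],
  [0, -0.014, -0.006, 0.2, 0, 0, 0],
  [0, -0.014, -0.006, 0.28, 0, 0, 0],
  [0, -0.014, -0.006, 0.28, 0, 0, 0],
  [0, -0.014, -0.006, 0.28, 0, 0, 0],
])

```text
time_s: 24.28
tcp_pos: [447.5, 355.9, 350.6]
tcp_rot: [0.708, 0.707, 0.0, 0.0]
force: [0.4, 0.8, -0.2]
grip_width: 20.6
finger_force: 49.5
```

```bash
python3 - <<'E'
from h import *
brushpos()
E
```

```text
[447.5 355.9 350.6] [7.076e-01 7.066e-01 1.000e-04 0.000e+00] [ 0.4  0.8 -0.2]
side 0 142 [425.9 343.1  36.4] [472.  379.3  57.4]
side 22 157 [425.1 342.3  58. ] [473.  377.9  74.3]
side 40 71 [429.  358.8  76.2] [463.3 371.9  94.8]
side 74 96 [434.6 347.3 109.8] [454.6 363.4 153. ]
side 135 24 [432.2 359.5 179.1] [462.5 367.3 185.2]
side A [540.3 277.3] 31.7 113
side B [604.8  96.1] 32.0 111
top 0 109 [425.1 327.7  36.5] [470.9 365.2  57.3]
top 22 148 [423.6 328.4  58. ] [472.1 366.9  74.5]
top 40 64 [429.4 333.9  75.9] [463.5 347.6  95.3]
top 74 105 [433.5 341.7 109.7] [456.4 360.4 150.1]
top 135 25 [428.5 343.1 179.1] [459.5 349.9 185.6]
top A [538.6 276.3] 31.2 163
top B [603.6  95.7] 30.8 127
```

Emit:
carry_out([
  [0, 0, 0.008, 0.05, 0, 0, 0],
  [0, 0, 0.008, 0.1, 0, 0, 0],
  [0, 0, 0.008, 0.15, 0, 0, 0],
  [0, 0, 0.008, 0.18, 0, 0, 0],
  [0, 0, 0.008, 0.18, 0, 0, 0],
  [0, 0, 0.008, 0.18, 0, 0, 0],
])

```text
time_s: 25.12
tcp_pos: [448.7, 355.9, 323.7]
tcp_rot: [0.708, 0.707, 0.0, 0.0]
force: [0.3, 0.4, -1.1]
grip_width: 20.5
finger_force: 49.6
```

Emit:
carry_out([
  [0, 0, 0, 0.02, 0, 0, 0],
  [0, 0, 0, 0.02, 0, 0, 0],
  [0, 0, 0, 0.02, 0, 0, 0],
])

```text
time_s: 25.5
tcp_pos: [448.7, 355.9, 320.4]
tcp_rot: [0.708, 0.707, 0.0, 0.0]
force: [0.7, 0.0, -1.4]
grip_width: 20.7
finger_force: 49.6
```

Emit:
carry_out([
  [0.3, 0, 0, 0, 0, 0, 0],
  [0.5, 0, 0, 0, 0, 0, 0],
  [1, 0, 0, 0, 0, 0, 0],
  [1, 0, 0, 0, 0, 0, 0],
  [1, 0, 0, 0, 0, 0, 0],
  [1, 0, 0, 0, 0, 0, 0],
  [1, 0, 0, 0, 0, 0, 0],
  [1, 0, 0, 0, 0, 0, 0],
])

```text
time_s: 26.5
tcp_pos: [448.7, 355.9, 320.4]
tcp_rot: [0.708, 0.707, -0.0, -0.0]
force: [0.0, 0.9, -0.4]
grip_width: 85.3
finger_force: 0.0
```

Emit:
carry_out([
  [1, 0, 0, -0.3, 0, 0, 0],
  [1, 0, 0, -0.6, 0, 0, 0],
  [1, 0, 0, -0.75, 0, 0, 0],
  [1, 0, 0, -0.75, 0, 0, 0],
  [1, 0, 0, -0.75, 0, 0, 0],
  [1, 0, 0, -0.75, 0, 0, 0],
  [1, 0, 0, -0.75, 0, 0, 0],
])

```text
time_s: 27.38
tcp_pos: [448.7, 355.9, 431.6]
tcp_rot: [0.708, 0.707, -0.001, -0.0]
force: [-0.0, 0.2, -0.8]
grip_width: 85.6
finger_force: 0.0
```

```bash
python3 - <<'E'
from h import *
s=bot.read_state();print(s['tcp_pos'].round(1))
for n in('side','top'):
    p,d=snap(n);W=cloud(n,d);m=(abs(W[...,0]-448)<30)&(abs(W[...,1]-353)<30)
    for lo,hi in((70,100),(140,170),(170,200),(200,214)):
        R=W[m&(W[...,2]>lo)&(W[...,2]<hi)]
        if len(R)>2:q=cv2.minEnclosingCircle(R[:,:2].astype(np.float32));print(n,lo,len(R),R.mean(0).round(1),np.round(q[0],1),round(q[1],1))
    for k,(x,y,h) in dict(A=(540,277,120),B=(604.5,96.5,95)).items():
        R=W[(abs(W[...,0]-x)<60)&(abs(W[...,1]-y)<60)&(abs(W[...,2]-h-2)<4)]
        if len(R)>5:q=cv2.minEnclosingCircle(R[:,:2].astype(np.float32));print(n,k,np.round(q[0],1),round(q[1],1),len(R))
E
```

```text
[448.7 355.9 431.6]
side 70 198 [448.  355.   75.5] [448.5 352.7] 17.9
side 140 67 [448.2 359.6 158.6] [448.3 353.6] 10.9
side 170 84 [447.7 359.5 186.9] [448.2 352.8] 10.6
side 200 92 [448.2 353.6 205.5] [448.5 352.4] 10.6
side A [542.1 279.4] 31.1 95
side B [607.5  97.4] 32.9 118
top 70 205 [447.1 348.9  75.2] [446.8 351.7] 17.9
top 140 54 [448.5 344.4 157.7] [447.2 350.3] 10.7
top 170 77 [448.2 344.6 185.7] [447.  351.7] 10.7
top 200 110 [447.1 350.8 204.9] [446.7 351.9] 10.7
top A [538.5 276.8] 31.1 160
top B [603.5  96.1] 31.0 116
```

The brush is back in its holder. Next is the tall tumbler at (539.5,277).

Emit:
carry_out([
  [1, -0.525, 0.605, 0, 0, 0, 0],
  [1, -0.525, 0.605, 0, 0, 0, 0],
  [1, -0.525, 0.605, 0, 0, 0, 0],
  [1, -0.525, 0.605, 0, 0, 0, 0],
  [1, -0.525, 0.605, 0.4, 0, 0, 0],
  [1, -0.525, 0.605, 0.5, 0, 0, 0],
  [1, -0.525, 0.605, 0.5, 0, 0, 0],
  [1, -0.525, 0.605, 0.5, 0, 0, 0],
  [1, -0.525, 0.605, 0.5, 0, 0, 0],
])

```text
time_s: 28.6
tcp_pos: [539.5, 277.3, 360.6]
tcp_rot: [0.708, 0.707, 0.002, 0.001]
force: [0.5, -0.5, -0.6]
grip_width: 85.6
finger_force: 0.0
```

```bash
python3 - <<'E'
from h import *
s=bot.read_state();print(s['tcp_pos'].round(1))
for n in('side','top'):
    p,d=snap(n);W=cloud(n,d)
    R=W[(abs(W[...,0]-540)<60)&(abs(W[...,1]-277)<60)&(abs(W[...,2]-122)<4)]
    if len(R)>5:q=cv2.minEnclosingCircle(R[:,:2].astype(np.float32));print(n,np.round(q[0],1),round(q[1],1),len(R))
E
```

```text
[539.5 277.3 360.6]
side [541.4 277.3] 32.0 143
top [538.7 276.1] 31.0 125
```

Aligned. Lower 125 mm and grip.

Emit:
carry_out([
  [1, 0, 0, 0.2, 0, 0, 0],
  [1, 0, 0, 0.4, 0, 0, 0],
  [1, 0, 0, 0.6, 0, 0, 0],
  [1, 0, 0, 0.75, 0, 0, 0],
  [1, 0, 0, 0.82, 0, 0, 0],
  [1, 0, 0, 0.82, 0, 0, 0],
  [1, 0, 0, 0.82, 0, 0, 0],
  [1, 0, 0, 0.82, 0, 0, 0],
])

```text
time_s: 29.7
tcp_pos: [539.6, 277.2, 236.3]
tcp_rot: [0.708, 0.707, 0.001, 0.0]
force: [-0.7, 0.5, 0.3]
grip_width: 85.1
finger_force: 0.0
```

Emit:
carry_out([
  [0.6, 0, 0, 0, 0, 0, 0],
  [0.6, 0, 0, 0, 0, 0, 0],
  [0.5, 0, 0, 0, 0, 0, 0],
  [0.5, 0, 0, 0, 0, 0, 0],
  [0.4, 0, 0, 0, 0, 0, 0],
  [0.4, 0, 0, 0, 0, 0, 0],
  [0.4, 0, 0, 0, 0, 0, 0],
  [0.4, 0, 0, 0, 0, 0, 0],
], squeeze=50)

```text
time_s: 30.7
tcp_pos: [539.6, 277.1, 236.0]
tcp_rot: [0.708, 0.707, 0.001, 0.0]
force: [1.5, 0.3, 5.0]
grip_width: 62.0
finger_force: 50.7
```

Emit:
carry_out([
  [0.4, 0, 0, -0.2, 0, 0, 0],
  [0.4, 0, 0, -0.5, 0, 0, 0],
  [0.4, 0, 0, -0.8, 0, 0, 0],
  [0.4, 0, 0, -1, 0, 0, 0],
  [0.4, 0, 0, -1, 0, 0, 0],
  [0.4, 0, 0, -1, 0, 0, 0],
])

```text
time_s: 31.45
tcp_pos: [539.3, 277.1, 382.2]
tcp_rot: [0.708, 0.707, -0.002, -0.001]
force: [0.4, 0.3, -2.0]
grip_width: 61.8
finger_force: 50.8
```

Emit:
carry_out([
  [0.4, 0, 0, -0.15, 0, 0, 0],
  [0.4, -0.4, 0, -0.15, 0, 0, 0],
  [0.4, -0.8, 0, -0.15, 0, 0, 0],
  [0.4, -1, 0, -0.15, 0, 0, 0],
  [0.4, -1, 0, -0.15, 0, 0, 0],
])

```text
time_s: 32.08
tcp_pos: [539.2, 125.1, 404.7]
tcp_rot: [0.709, 0.705, -0.002, -0.001]
force: [-0.1, 0.2, -2.0]
grip_width: 61.8
finger_force: 51.2
```

Emit:
carry_out([
  [0.4, -0.4, 0, 0, 0, 0, 0],
  [0.4, -0.8, 0, 0, 0, 0, 0],
  [0.4, -1, 0, 0, 0, 0, 0],
  [0.4, -1, 0, 0, 0, 0, 0],
])

```text
time_s: 32.58
tcp_pos: [539.2, -24.0, 405.3]
tcp_rot: [0.708, 0.706, -0.001, -0.001]
force: [-0.5, 0.5, -1.1]
grip_width: 62.0
finger_force: 51.2
```

Emit:
carry_out([
  [0.4, -0.4, -0.1, 0, 0, 0, 0],
  [0.4, -0.8, -0.2, 0, 0, 0, 0],
  [0.4, -1, -0.2, 0, 0, 0, 0],
  [0.4, -1, -0.2, 0, 0, 0, 0],
])

```text
time_s: 33.08
tcp_pos: [509.1, -173.4, 405.7]
tcp_rot: [0.708, 0.706, -0.0, -0.001]
force: [0.3, 0.9, -1.2]
grip_width: 62.1
finger_force: 51.2
```

Emit:
carry_out([
  [0.4, -0.2, 0, 0, 0, 0, 0],
  [0.4, -0.42, 0, 0, 0, 0, 0],
  [0.4, -0.42, 0, 0, 0, 0, 0],
  [0.4, -0.42, 0, 0, 0, 0, 0],
  [0.4, -0.42, 0, 0, 0, 0, 0],
])

```text
time_s: 33.7
tcp_pos: [509.1, -234.4, 407.3]
tcp_rot: [0.707, 0.707, 0.0, -0.0]
force: [-0.5, -0.3, -1.4]
grip_width: 61.7
finger_force: 51.2
```

```bash
cat >> h.py <<'E'
def held(h):
    """held tumbler: visible wall slices and pads, in each camera's own frame"""
    s=bot.read_state();t=s['tcp_pos'];print(t.round(1),s['tcp_rot'].round(4),s['force'].round(1),round(float(s['grip_width']),1))
    for n in('side','top'):
        p,d=snap(n);W=cloud(n,d);m=(abs(W[...,0]-t[0])<50)&(abs(W[...,1]-t[1])<50)
        print(n,'low z',np.percentile(W[m&(W[...,2]>45)][:,2],1).round(1))
        for lo in range(int(t[2]-245),int(t[2]-170),15):
            R=W[m&(W[...,2]>lo)&(W[...,2]<lo+15)]
            if len(R)>8:print(n,lo,len(R),np.percentile(R,2,0)[:2].round(1),np.percentile(R,98,0)[:2].round(1))
        for k,(x,y) in dict(a=(519.5,-126),b=(507.5,-237),c=(495,-348)).items():
            R=W[(abs(W[...,0]-x)<50)&(abs(W[...,1]-y)<50)&(W[...,2]>33)&(W[...,2]<46)]
            if len(R)>40:q=cv2.minEnclosingCircle(R[:,:2].astype(np.float32));print(n,k,np.round(q[0],1),round(q[1],1),len(R),R[:,2].mean().round(1))
E
python3 -c "
from h import *
held(120)
snap('side','side6.png')"
```

```text
[ 509.1 -234.4  407.3] [ 7.069e-01  7.073e-01  2.000e-04 -2.000e-04] [-0.5 -0.3 -1.4] 61.7
side low z 180.2
side 162 22 [ 480.2 -225.3] [ 533.  -204.2]
side 177 109 [ 478.  -233.2] [ 539.3 -201.1]
side 192 112 [ 478.4 -229.5] [ 537.1 -202.9]
side 207 111 [ 478.9 -231. ] [ 536.6 -202.4]
side 222 115 [ 478.4 -227.9] [ 536.3 -202.3]
side a [ 522.8 -124.1] 40.0 489 39.4
side b [ 507.9 -236.9] 41.4 434 39.3
side c [ 496.4 -344.9] 39.0 295 39.5
top low z 182.5
top 162 12 [ 477.  -225.9] [ 531.1 -204.4]
top 177 255 [ 480.3 -253.1] [ 532.4 -204. ]
top 192 65 [ 478.6 -247.4] [ 533.9 -204.2]
top 207 69 [ 478.1 -228. ] [ 536.3 -204.1]
top 222 71 [ 479.5 -223.2] [ 534.6 -204. ]
top a [ 520.3 -126.6] 38.2 1013 39.0
top b [ 509.7 -233.8] 40.6 611 38.9
```

View pics/side6.png

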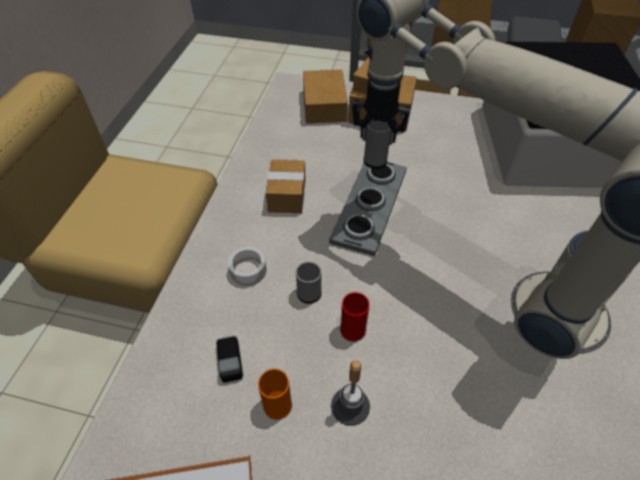

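The tall tumbler is held upright above the middle pad (371,198). The tray and pads are unobstructed. Descending.

Emit:
carry_out([
  [0.3, -0.015, 0.003, 0, 0, 0, 0],
  [0.3, -0.015, 0.003, 0.25, 0, 0, 0],
  [0.3, -0.015, 0.003, 0.5, 0, 0, 0],
  [0.3, -0.015, 0.003, 0.7, 0, 0, 0],
  [0.3, -0.015, 0.003, 0.8, 0, 0, 0],
  [0.3, -0.015, 0.003, 0.8, 0, 0, 0],
  [0.3, -0.015, 0.003, 0.8, 0, 0, 0],
  [0.3, -0.015, 0.003, 0.8, 0, 0, 0],
], squeeze=100)

```text
time_s: 34.85
tcp_pos: [509.4, -238.3, 289.2]
tcp_rot: [0.708, 0.707, 0.0, 0.001]
force: [0.1, -0.1, -1.5]
grip_width: 60.9
finger_force: 100.3
```

```bash
python3 -c "
from h import *
held(120)"
```

```text
[ 509.4 -238.3  289.2] [7.076e-01 7.066e-01 4.000e-04 1.400e-03] [ 0.1 -0.1 -1.5] 60.9
side low z 64.3
side 44 23 [ 480.  -236.9] [ 540.8 -207.3]
side 59 84 [ 479.  -231.3] [ 536.  -205.9]
side 74 91 [ 479.1 -237. ] [ 538.9 -205.7]
side 89 87 [ 480.2 -229.7] [ 534.7 -206.1]
side 104 93 [ 479.  -232.4] [ 537.  -205.5]
side a [ 523.5 -125.3] 40.3 493 39.4
side b [ 509.  -234.1] 38.2 217 38.9
side c [ 472.9 -339.7] 29.5 48 39.1
top low z 63.6
top 44 12 [ 479.2 -225.4] [ 519.4 -207.4]
top 59 155 [ 479.4 -251.5] [ 536.1 -207.7]
top 74 47 [ 479.4 -231.1] [ 536.  -207.4]
top 89 49 [ 477.9 -229.5] [ 535.7 -207.4]
top 104 48 [ 480.  -227.8] [ 535.2 -207.7]
top a [ 520.  -126.5] 38.3 1007 39.1
top b [ 507.8 -237. ] 38.0 258 38.7
```

Emit:
carry_out([
  [0.3, 0.008, 0, 0.04, 0, 0, 0],
  [0.3, 0.008, 0, 0.09, 0, 0, 0],
  [0.3, 0.008, 0, 0.09, 0, 0, 0],
  [0.3, 0.008, 0, 0.09, 0, 0, 0],
])

```text
time_s: 35.45
tcp_pos: [509.0, -237.0, 273.5]
tcp_rot: [0.708, 0.707, -0.0, -0.0]
force: [0.3, -0.2, -1.2]
grip_width: 60.8
finger_force: 100.8
```

Emit:
carry_out([
  [0.3, 0, 0, 0.02, 0, 0, 0],
  [0.3, 0, 0, 0.04, 0, 0, 0],
  [0.3, 0, 0, 0.04, 0, 0, 0],
  [0.3, 0, 0, 0.04, 0, 0, 0],
])

```text
time_s: 35.95
tcp_pos: [509.1, -237.1, 268.6]
tcp_rot: [0.708, 0.707, 0.0, 0.0]
force: [-1.5, -0.8, 4.9]
grip_width: 60.7
finger_force: 101.2
```

Emit:
carry_out([
  [0.3, 0, 0, 0.02, 0, 0, 0],
  [0.3, 0, 0, 0.04, 0, 0, 0],
  [0.3, 0, 0, 0.04, 0, 0, 0],
  [0.3, 0, 0, 0.04, 0, 0, 0],
])

```text
time_s: 36.45
tcp_pos: [509.1, -237.1, 262.2]
tcp_rot: [0.708, 0.707, 0.0, 0.0]
force: [-1.5, -0.3, 5.3]
grip_width: 60.9
finger_force: 101.3
```

Emit:
carry_out([
  [0.3, 0, 0, 0.02, 0, 0, 0],
  [0.3, 0, 0, 0.03, 0, 0, 0],
  [0.3, 0, 0, 0.03, 0, 0, 0],
  [0.3, 0, 0, 0.03, 0, 0, 0],
])

```text
time_s: 36.95
tcp_pos: [509.0, -237.1, 262.0]
tcp_rot: [0.708, 0.707, 0.0, 0.002]
force: [-8.2, 3.3, 23.7]
grip_width: 61.1
finger_force: 102.6
```

Emit:
carry_out([
  [0.3, 0, 0, 0.015, 0, 0, 0],
  [0.3, 0, 0, 0.015, 0, 0, 0],
  [0.3, 0, 0, 0.015, 0, 0, 0],
])

```text
time_s: 37.33
tcp_pos: [508.9, -237.2, 262.0]
tcp_rot: [0.708, 0.707, -0.0, 0.002]
force: [-11.1, 4.6, 32.6]
grip_width: 61.0
finger_force: 102.9
```

The pad has bottomed at TCP 262 with the force rising sharply. I'll ease off, release and retreat.

Emit:
carry_out([
  [0.3, 0, 0, -0.03, 0, 0, 0],
  [0.3, 0, 0, -0.04, 0, 0, 0],
  [0.3, 0, 0, -0.04, 0, 0, 0],
])

```text
time_s: 37.7
tcp_pos: [509.2, -237.1, 262.2]
tcp_rot: [0.708, 0.707, 0.0, 0.001]
force: [-1.5, 0.2, 9.4]
grip_width: 60.9
finger_force: 101.4
```

Emit:
carry_out([
  [0.72, 0, 0, 0, 0, 0, 0],
  [0.75, 0, 0, 0, 0, 0, 0],
  [0.8, 0, 0, 0, 0, 0, 0],
  [1, 0, 0, 0, 0, 0, 0],
  [1, 0, 0, 0, 0, 0, 0],
  [1, 0, 0, 0, 0, 0, 0],
  [1, 0, 0, 0, 0, 0, 0],
])

```text
time_s: 38.58
tcp_pos: [509.1, -237.0, 261.1]
tcp_rot: [0.708, 0.707, -0.0, -0.0]
force: [0.5, -0.1, 0.4]
grip_width: 85.4
finger_force: 0.0
```

Emit:
carry_out([
  [1, 0, 0, -0.15, 0, 0, 0],
  [1, 0, 0, -0.35, 0, 0, 0],
  [1, 0, 0, -0.6, 0, 0, 0],
  [1, 0, 0, -0.9, 0, 0, 0],
  [1, 0, 0, -0.9, 0, 0, 0],
  [1, 0, 0, -0.9, 0, 0, 0],
])

```text
time_s: 39.33
tcp_pos: [509.1, -237.0, 395.7]
tcp_rot: [0.708, 0.707, -0.0, -0.0]
force: [0.1, -0.8, -0.0]
grip_width: 85.2
finger_force: 0.0
```

Emit:
carry_out([
  [1, 0.4, 0.2, 0, 0, 0, 0],
  [1, 0.8, 0.35, 0, 0, 0, 0],
  [1, 1, 0.35, 0, 0, 0, 0],
  [1, 1, 0.35, 0, 0, 0, 0],
])

```text
time_s: 39.83
tcp_pos: [562.0, -84.6, 394.1]
tcp_rot: [0.706, 0.708, -0.001, -0.002]
force: [-0.2, -0.4, -1.0]
grip_width: 85.2
finger_force: 0.0
```

Emit:
carry_out([
  [1, 0.4, 0.2, 0, 0, 0, 0],
  [1, 0.8, 0.27, 0, 0, 0, 0],
  [1, 1, 0.27, 0, 0, 0, 0],
  [1, 1, 0.27, 0, 0, 0, 0],
])

```text
time_s: 40.33
tcp_pos: [602.6, 64.1, 394.4]
tcp_rot: [0.707, 0.707, -0.001, -0.001]
force: [-0.5, -0.4, 0.1]
grip_width: 85.8
finger_force: 0.0
```

```bash
cat >> h.py <<'E'
def scene(*T):
    s=bot.read_state();print(s['tcp_pos'].round(1),round(s['time_s'],1))
    for n in('side','top'):
        p,d=snap(n);W=cloud(n,d)
        for k,x,y,h in T:
            R=W[(abs(W[...,0]-x)<60)&(abs(W[...,1]-y)<60)&(abs(W[...,2]-h-2)<5)]
            if len(R)>5:q=cv2.minEnclosingCircle(R[:,:2].astype(np.float32));print(n,k,np.round(q[0],1),round(q[1],1),len(R),np.median(R[:,2]).round(1))
        for k,(x,y) in dict(a=(519.5,-126),b=(507.5,-237),c=(495,-348)).items():
            D=np.hypot(W[...,0]-x,W[...,1]-y);R=W[(D<38)&(W[...,2]>20)&(W[...,2]<45)]
            if len(R):print(n,k,len(R),np.median(R[:,2]).round(1),np.percentile(R[:,2],[10,90]).round(1))
E
python3 -c "
from h import *
scene(('A',508,-237,146),('B',604.5,96.5,95))"
```

```text
[602.6  64.1 394.4] 40.3
side A [ 511.3 -235.3] 33.5 90 146.3
side B [605.   95.9] 32.4 117 95.3
side a 513 39.1 [32.4 41.9]
side b 199 30.7 [25.5 42.4]
side c 140 38.6 [28.3 42.7]
top A [ 507.1 -237. ] 31.1 182 146.5
top B [587.7 111.5] 19.4 31 96.4
top a 1020 39.0 [36.4 41.5]
top b 518 34.8 [25.2 39.5]
top c 1064 38.9 [35.8 41.5]
```

The tall tumbler is centred on pad b, rim at 146 = 120 + 26, so that pad is fully down. Now the middle tumbler.

Emit:
carry_out([
  [1, 0.213, 0.012, 0, 0, 0, 0],
  [1, 0.213, 0.012, 0, 0, 0, 0],
  [1, 0.213, 0.012, 0.2, 0, 0, 0],
  [1, 0.213, 0.012, 0.5, 0, 0, 0],
  [1, 0.213, 0.012, 0.5, 0, 0, 0],
  [1, 0.213, 0.012, 0.5, 0, 0, 0],
  [1, 0.213, 0.012, 0.5, 0, 0, 0],
], squeeze=50)

```text
time_s: 41.3
tcp_pos: [604.8, 94.4, 324.1]
tcp_rot: [0.708, 0.706, 0.002, 0.001]
force: [-0.4, -0.1, 0.6]
grip_width: 85.5
finger_force: 0.0
```

```bash
python3 -c "
from h import *
scene(('B',604.5,96.5,95))"
```

```text
[604.8  94.4 324.1] 41.3
side B [604.6  97.1] 31.6 122 95.6
side a 509 39.2 [33.7 42.2]
side b 195 29.8 [25.2 42.5]
top B [580.2  80.3] 6.4 10 96.1
top a 1020 39.1 [36.4 41.5]
top b 526 34.4 [25.6 39.8]
top c 1066 38.9 [35.9 41.5]
```

Emit:
carry_out([
  [1, 0.012, 0, 0.2, 0, 0, 0],
  [1, 0.012, 0, 0.4, 0, 0, 0],
  [1, 0.012, 0, 0.6, 0, 0, 0],
  [1, 0.012, 0, 0.72, 0, 0, 0],
  [1, 0.012, 0, 0.72, 0, 0, 0],
  [1, 0.012, 0, 0.72, 0, 0, 0],
  [1, 0.012, 0, 0.72, 0, 0, 0],
])

```text
time_s: 42.28
tcp_pos: [604.9, 96.7, 215.0]
tcp_rot: [0.708, 0.707, 0.001, 0.001]
force: [0.0, 0.1, 0.6]
grip_width: 86.0
finger_force: 0.0
```

Emit:
carry_out([
  [0.6, 0, 0, 0, 0, 0, 0],
  [0.6, 0, 0, 0, 0, 0, 0],
  [0.5, 0, 0, 0, 0, 0, 0],
  [0.5, 0, 0, 0, 0, 0, 0],
  [0.4, 0, 0, 0, 0, 0, 0],
  [0.4, 0, 0, 0, 0, 0, 0],
  [0.4, 0, 0, 0, 0, 0, 0],
  [0.4, 0, 0, 0, 0, 0, 0],
])

```text
time_s: 43.28
tcp_pos: [604.7, 96.7, 214.5]
tcp_rot: [0.708, 0.707, 0.001, 0.001]
force: [0.3, -0.4, 5.9]
grip_width: 61.6
finger_force: 54.9
```

Emit:
carry_out([
  [0.4, 0, 0, -0.2, 0, 0, 0],
  [0.4, 0, 0, -0.5, 0, 0, 0],
  [0.4, 0, 0, -0.8, 0, 0, 0],
  [0.4, 0, 0, -1, 0, 0, 0],
  [0.4, 0, 0, -1, 0, 0, 0],
  [0.4, 0, 0, -1, 0, 0, 0],
])

```text
time_s: 44.02
tcp_pos: [604.3, 96.6, 360.6]
tcp_rot: [0.708, 0.707, -0.001, -0.001]
force: [-0.1, 0.5, -2.5]
grip_width: 61.3
finger_force: 55.1
```

Emit:
carry_out([
  [0.4, -0.4, -0.2, 0, 0, 0, 0],
  [0.4, -0.8, -0.3, 0, 0, 0, 0],
  [0.4, -1, -0.3, 0, 0, 0, 0],
  [0.4, -1, -0.3, 0, 0, 0, 0],
  [0.4, -1, -0.3, 0, 0, 0, 0],
])

```text
time_s: 44.65
tcp_pos: [559.1, -52.9, 361.2]
tcp_rot: [0.708, 0.707, -0.001, -0.001]
force: [-0.3, 0.4, -2.3]
grip_width: 61.4
finger_force: 55.3
```

Emit:
carry_out([
  [0.4, -0.3, -0.2, 0, 0, 0, 0],
  [0.4, -0.48, -0.26, 0, 0, 0, 0],
  [0.4, -0.48, -0.26, 0, 0, 0, 0],
  [0.4, -0.48, -0.26, 0, 0, 0, 0],
  [0.4, -0.48, -0.26, 0, 0, 0, 0],
])

```text
time_s: 45.28
tcp_pos: [520.5, -124.0, 362.8]
tcp_rot: [0.707, 0.707, 0.0, -0.0]
force: [-0.2, -1.3, -1.3]
grip_width: 61.5
finger_force: 55.6
```

```bash
python3 -c "
from h import *
held(95)"
```

```text
[ 520.5 -124.   362.8] [ 7.069e-01  7.073e-01  1.000e-04 -3.000e-04] [-0.2 -1.3 -1.3] 61.5
side low z 157.8
side 147 79 [ 488.9 -120.3] [546.6 -91.2]
side 162 110 [ 489.3 -120.6] [547.3 -91.2]
side 177 111 [ 489.8 -118.6] [548.9 -91.8]
side a [ 520.3 -125. ] 40.4 494 39.3
side c [ 485.9 -349.8] 37.2 59 39.4
top low z 300.2
top 147 14 [503.4 -96.7] [526.7 -93.3]
top a [ 520.5 -108.8] 32.8 231 39.0
```

Emit:
carry_out([
  [0.3, -0.015, 0.01, 0, 0, 0, 0],
  [0.3, -0.015, 0.01, 0.2, 0, 0, 0],
  [0.3, -0.015, 0.01, 0.4, 0, 0, 0],
  [0.3, -0.015, 0.01, 0.55, 0, 0, 0],
  [0.3, -0.015, 0.01, 0.62, 0, 0, 0],
  [0.3, -0.015, 0.01, 0.62, 0, 0, 0],
  [0.3, -0.015, 0.01, 0.62, 0, 0, 0],
  [0.3, -0.015, 0.01, 0.62, 0, 0, 0],
], squeeze=100)

```text
time_s: 46.38
tcp_pos: [521.8, -127.6, 271.4]
tcp_rot: [0.708, 0.707, 0.0, 0.001]
force: [-0.7, -0.6, -0.3]
grip_width: 60.8
finger_force: 108.1
```

```bash
python3 -c "
from h import *
held(95)"
```

```text
[ 521.8 -127.6  271.4] [7.076e-01 7.066e-01 5.000e-04 9.000e-04] [-0.7 -0.6 -0.3] 60.8
side low z 67.1
side 26 433 [ 474.7 -170.7] [569.8 -79.6]
side 41 46 [ 488.2 -128.5] [555.7 -87.5]
side 56 73 [ 490.6 -122.7] [547.7 -96. ]
side 71 88 [ 491.5 -119.4] [548.7 -96.4]
side 86 100 [ 490.9 -156.9] [550.5 -96.4]
side a [ 521.7 -119.7] 40.5 251 39.0
side c [ 487.  -349.8] 36.3 118 39.8
top low z 210.6
top 26 248 [ 477.2 -102.3] [570.8 -78.1]
top a [519.5 -99.3] 25.3 87 38.4
top c [ 493.5 -349. ] 39.6 807 39.1
```

Emit:
carry_out([
  [0.3, 0.01, 0.004, 0.05, 0, 0, 0],
  [0.3, 0.01, 0.004, 0.1, 0, 0, 0],
  [0.3, 0.01, 0.004, 0.11, 0, 0, 0],
  [0.3, 0.01, 0.004, 0.11, 0, 0, 0],
])

```text
time_s: 46.98
tcp_pos: [522.1, -126.0, 253.3]
tcp_rot: [0.708, 0.707, -0.0, -0.0]
force: [0.0, 0.8, -0.7]
grip_width: 60.7
finger_force: 108.2
```

Emit:
carry_out([
  [0.3, 0, 0, 0.02, 0, 0, 0],
  [0.3, 0, 0, 0.04, 0, 0, 0],
  [0.3, 0, 0, 0.04, 0, 0, 0],
  [0.3, 0, 0, 0.04, 0, 0, 0],
])

```text
time_s: 47.48
tcp_pos: [522.2, -126.1, 248.3]
tcp_rot: [0.708, 0.707, 0.0, 0.0]
force: [-1.4, 0.8, 5.4]
grip_width: 60.6
finger_force: 108.5
```

Emit:
carry_out([
  [0.3, 0, 0, 0.02, 0, 0, 0],
  [0.3, 0, 0, 0.04, 0, 0, 0],
  [0.3, 0, 0, 0.04, 0, 0, 0],
  [0.3, 0, 0, 0.04, 0, 0, 0],
])

```text
time_s: 47.98
tcp_pos: [522.2, -126.1, 242.0]
tcp_rot: [0.708, 0.707, 0.0, 0.0]
force: [-0.7, 0.7, 4.0]
grip_width: 60.7
finger_force: 108.6
```

Emit:
carry_out([
  [0.3, 0, 0, 0.02, 0, 0, 0],
  [0.3, 0, 0, 0.03, 0, 0, 0],
  [0.3, 0, 0, 0.03, 0, 0, 0],
  [0.3, 0, 0, 0.03, 0, 0, 0],
])

```text
time_s: 48.48
tcp_pos: [522.1, -126.0, 240.7]
tcp_rot: [0.708, 0.707, 0.0, 0.001]
force: [-7.3, 2.2, 19.8]
grip_width: 60.8
finger_force: 109.9
```

Emit:
carry_out([
  [0.3, 0, 0, 0.015, 0, 0, 0],
  [0.3, 0, 0, 0.015, 0, 0, 0],
  [0.3, 0, 0, 0.015, 0, 0, 0],
])

```text
time_s: 48.85
tcp_pos: [522.1, -126.0, 240.6]
tcp_rot: [0.708, 0.707, 0.0, 0.001]
force: [-13.9, 2.2, 30.0]
grip_width: 60.7
finger_force: 110.9
```

Bottomed at 240.6, as expected. Release and retreat.

Emit:
carry_out([
  [0.3, 0, 0, -0.03, 0, 0, 0],
  [0.3, 0, 0, -0.037, 0, 0, 0],
  [0.3, 0, 0, -0.037, 0, 0, 0],
])

```text
time_s: 49.22
tcp_pos: [522.4, -126.1, 240.7]
tcp_rot: [0.708, 0.707, 0.0, 0.0]
force: [-0.7, -0.1, 6.4]
grip_width: 60.6
finger_force: 108.5
```

Emit:
carry_out([
  [0.72, 0, 0, 0, 0, 0, 0],
  [0.75, 0, 0, 0, 0, 0, 0],
  [0.8, 0, 0, 0, 0, 0, 0],
  [1, 0, 0, 0, 0, 0, 0],
  [1, 0, 0, 0, 0, 0, 0],
  [1, 0, 0, 0, 0, 0, 0],
  [1, 0, 0, 0, 0, 0, 0],
])

```text
time_s: 50.1
tcp_pos: [522.1, -126.0, 240.5]
tcp_rot: [0.708, 0.707, 0.0, 0.0]
force: [0.4, -0.2, 0.1]
grip_width: 85.2
finger_force: 0.0
```

Emit:
carry_out([
  [1, 0, 0, -0.15, 0, 0, 0],
  [1, 0, 0, -0.35, 0, 0, 0],
  [1, 0, 0, -0.6, 0, 0, 0],
  [1, 0, 0, -0.9, 0, 0, 0],
  [1, 0, 0, -1, 0, 0, 0],
  [1, 0, 0, -1, 0, 0, 0],
])

```text
time_s: 50.85
tcp_pos: [522.2, -126.0, 391.1]
tcp_rot: [0.708, 0.707, 0.0, 0.001]
force: [0.1, -0.8, -0.7]
grip_width: 85.5
finger_force: 0.0
```

Emit:
carry_out([
  [1, 0.4, 0, 0, 0, 0, 0],
  [1, 0.8, 0, 0, 0, 0, 0],
  [1, 1, 0, 0, 0, 0, 0],
  [1, 1, 0, 0, 0, 0, 0],
  [1, 1, 0, 0, 0, 0, 0],
])

```text
time_s: 51.48
tcp_pos: [522.4, 23.6, 388.7]
tcp_rot: [0.708, 0.707, -0.001, -0.001]
force: [0.3, -0.9, 0.1]
grip_width: 85.4
finger_force: 0.0
```

```bash
python3 -c "
from h import *
scene(('A',508,-237,146),('B',520.5,-126,121),('brush',448,353,200))
snap('top','top2.png')"
```

```text
[522.4  23.6 388.7] 51.5
side A [ 500.6 -238.8] 32.5 52 146.5
side B [ 523.2 -119.1] 29.0 47 121.5
side brush [448.2 353.5] 10.6 80 203.4
side a 209 29.7 [25.3 41.2]
side b 4 41.0 [36.4 41.6]
side c 140 39.1 [29.  42.5]
top A [ 507.2 -236.9] 31.0 178 146.6
top B [ 519.5 -126.4] 30.8 141 121.6
top brush [446.7 351.7] 11.0 92 203.9
top a 538 36.6 [27.3 39.8]
top b 529 35.2 [25.9 39.6]
top c 1068 39.0 [35.8 41.4]
```

View pics/top2.png

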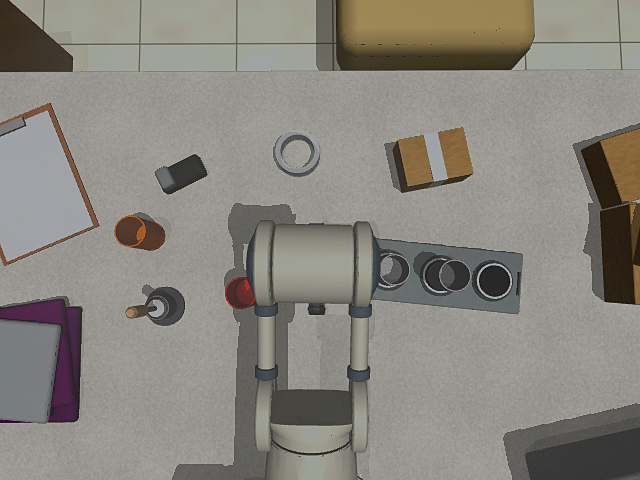

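The final view shows both tumblers on their pads at about (393,270) and (455,276), with rims at 146 and 121. The brush is in its holder at (160,307) and the bystanders have not moved. Handing in.

```bash
python3 -c "
from h import *
print(bot.close_job())"
```

```text
the job is handed in; nothing more can be done
None
```

I've handed the job in: both tumblers present (tall and middle; no short one on the bench) are brushed, the brush is back in its holder, each tumbler is centred on its own fully pressed pad (tall on b, middle on a), and the carton, tape roll and scanner look unmoved; the hand-in returned no verdict.

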